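Pack the recoated drive wheels in the transit case and fasten it

TASK

Pack the recoated wheels for dispatch: turn the two red turnbuttons clear of the wooden case's lid, swing the lid up, and set every amber-tyred wheel from the table flat in an empty cell of its own, boss up, leaving those already packed in theirs. Then shut the lid fully and turn both turnbuttons back squarely across its edge. Leave the dark worn wheels where they are.

Things in the scene. Friction and masses are not known exactly. Their poses are not given: they have to be found in the camera images.
- case: fixed plywood transit case 280 (x) x 190 (y) x 55 mm high. Origin: centre of its underside; y points to the hinged side. Floor and outer walls 8 mm thick. Inside, 3 x 2 cells 84 mm square, parted by grey dividers 6 mm thick, 22 mm high from the inner floor. Cell centres in this frame: x -90, 0, 90; y -45, 45 mm (cell1 to 3: y -45, by growing x; cell4 to 6: y 45)
- lid (a joint): lid angle, rad: 0 shut, 1.57 upright, stop at 1.75. Stiff hinge (0.5 N m): the 0.3 kg lid stays where it is left. Clear pane in an aluminium frame, 280 x 190 x 8 mm, lying on the rim (its top 63 mm above the table); it swings up and over towards the case's +y side
- lid_hinge (a point): middle of the hinge axis, which runs along the case's x at the top outer edge of its +y wall (case frame 0, 95, 55 mm)
- lid_handle (a point): middle of the bar of the lid's black bow handle: round bar 10 mm thick along the case's x, 100 mm between its legs, 45 mm above the lid's top face, 168 mm from the hinge axis along the lid, 22 mm in from its free edge. It may turn between the fingers as the lid swings; lid upright, it is on the lid's outer side
- button_a (a joint): turnbutton at the case's -x end, rad, anticlockwise from above: 0 = wing square across the lid's edge (fastened), +-1.57 = along the edge (free), stops at +-1.75; friction 0.06 N m keeps it where left. From +-1.3 outward the wing is clear; below, it really blocks the lid. Starts within 0.2 of 0
- button_b (a joint): the same for the turnbutton at the case's +x end
- button_a_grip (a point): on the upright pivot axis of turnbutton a (case frame -90, -114 mm), at mid-height of its red grip rib, 85 mm above the table. Steel wing 72 x 18 x 8 mm, top 73 mm above the table; rib 46 x 10 mm, from 73 to 97 mm above the table. Both run along this point's y
- button_b_grip (a point): the same point of turnbutton b (case frame 90, -114 mm)
- wheel1: drive wheel with an AMBER tyre, boss up on the table, to be packed; may be absent (None from the start). Tyre 74 mm in diameter, 20 mm thick; aluminium hub with a boss 32 mm in diameter that rises from 20 to 42 mm above the underside; 0.2 to 0.4 kg. Origin: centre of the underside; z: the wheel's axis, up through the boss
- wheel2: another amber wheel like wheel1, on the table or absent
- wheel3: another amber wheel like wheel1, on the table or absent
- wheel4: another amber wheel like wheel1, on the table or absent
- packed1: amber wheel like wheel1 that may already lie packed in cell1; one or two of packed1 to packed6 are present, the others absent (None from the start)
- packed2: amber wheel like wheel1 that may already lie packed in cell2; one or two of packed1 to packed6 are present, the others absent (None from the start)
- packed3: amber wheel like wheel1 that may already lie packed in cell3; one or two of packed1 to packed6 are present, the others absent (None from the start)
- packed4: amber wheel like wheel1 that may already lie packed in cell4; one or two of packed1 to packed6 are present, the others absent (None from the start)
- packed5: amber wheel like wheel1 that may already lie packed in cell5; one or two of packed1 to packed6 are present, the others absent (None from the start)
- packed6: amber wheel like wheel1 that may already lie packed in cell6; one or two of packed1 to packed6 are present, the others absent (None from the start)
- worn1: worn wheel of the same shape and size with a DARK BROWN tyre, boss up on the table among the amber ones; not to be packed or moved
- worn2: worn wheel of the same shape and size with a DARK BROWN tyre, boss up on the table among the amber ones; not to be packed or moved
There are look-alikes about, which are no part of the job. What is shaped like the wheel4 but green or pink is not meant.

How it is judged:
By the outcome, as a careful person would: the job done as asked, in the order asked, and still so for the second after the job is handed in, with the robot touching nothing.
Of wheel1, wheel2, wheel3, wheel4 only 2 to 4 are there at a start; the rules pass over those that are not, and their reading is None.
Of packed1, packed2, packed3, packed4, packed5, packed6 only 1 to 2 are there at a start; the rules pass over those that are not, and their reading is None.
At some moment in a run one of wheel1, wheel2, wheel3, wheel4 may be knocked a few centimetres aside while the robot is not near it.
Once in a run the grip may slacken for a moment while it holds something.
It also fails if it takes over 208 s, if anything falls off the work surface, if the arm or the gripper's body presses on something with over 40 N, if the wrist force passes 120 N, or if a joint passes its speed limit or range.

ROBOT

A 6-joint arm with a two-finger parallel gripper is mounted at the origin on the work surface. World frame = base frame: x ahead of the robot, y to its left, z up, the work surface at z = 0. Lengths are in m, angles in rad, forces in N, time in s.
With the tool pointing down it reaches from about 0.35 to 0.775 m from the base axis. Payload 7.3 kg.
Tool frame: the origin (TCP) lies on the centre line of the jaws, within the pads' length; the fingertips stand tip_reach ahead of it and the grasp point (between the pads) lies 6 mm ahead of it (tip_reach is the distance from the TCP to the fingertips, in m); x points along the fingers, y is the direction in which the jaws open and shut, and the axes are right-handed (so a half turn about x gives the same grasp; the last joint's range is limited). The gripper opens to 92 mm and grips with 3 to 60 N. Pads are 19 mm wide; open, the fingers measure 130 mm over their backs; the gripper's body (75 mm by 190 mm) begins 47 mm behind the grasp point.
Start: joints at [-0.146, 0.342, 1.524, -0, 1.275, -0.146], TCP at [0.525, 0, 0.252] pointing down, gripper open.
Joint ranges: [-2.53, 2.53], [-0.77, 2.02], [0.04, 2.7], [-1, 4.14], [0.28, 2.66], [-3.11, 3.11]. Speed limits (rad/s): [2.57, 2.57, 3.14, 3.14, 3.14, 3.14].

INTERFACE

Orientations are given as [roll, pitch, yaw] about the fixed x, y, z axes, in that order (R = Rz(yaw) Ry(pitch) Rx(roll)).
In Python, from cell import observe, read_camera, get_calibration, hand_in, tip_reach gives the robot as it stands. The module is installed in compiled form; this text tells all that it offers.
- The arm moves only by the shell command python3 -m crank 'ROWS' [FORCE]. ROWS is JSON, a list of rows, each an object of numbers: "fingers": the opening, from -1 (shut) to 1 (fully open); "tx", "ty", "tz": the shift along the tool's x, y, z in units of 40 mm (1.0 is 40 mm); "roll": the turn about the tool's x in units of 10 degrees (1.0 is 10 degrees). In form: [{"fingers": .., "tx": .., "ty": .., "tz": .., "roll": ..}, ...]. A call has exactly 8 rows; each row is the pose to reach, as a shift and turn from the pose commanded when the call began, along the tool's axes at that moment; what a row does not reach only later rows make up. A row lasts 1/8 s, in which the tool goes at most 62.5 mm and 10.7 degrees, less where a joint would pass 70% of its speed; a pose out of reach is approached as far as the arm can. A call with a gripper value outside its range is refused whole. The fingers move at their own pace and stop on an object; FORCE is the grip in N (left out, the last holds). Time passes only in rows, so rows that repeat a pose let the fingers close, or fill a call up. It gives the time, the measured TCP pose, the force and the opening at its end, in the units of the state.
- observe(): the state, without advancing time (a new reading comes with each control period).
- read_camera(name): name is "scene" or "side" or "wrist"; returns (picture, depth): 480x640x3 uint8, red, green, blue; 480x640 float32, m along the optical axis (not along the pixel's ray), 0 where there is no reading.
- get_calibration(name): a dict with "vertical_fov" (degrees; the focal length in pixels is half the picture's height over the tangent of half this angle, whatever the lens; pixels are square), "cx", "cy" (the principal point, pixels), "pose" (4x4, takes a point from camera to world coordinates); the wrist camera has in their place "T_tool_cam" (4x4, takes a point from camera to tool coordinates, whose origin is the TCP and whose axes are the tool frame's). Camera axes: x right, y down, z forward; pixel columns grow to the right and rows downward; lengths in m; the calibration is good to about 2 mm. A picture is of the moment at which its call begins: read the wrist's pose just before it. get_calibration takes no time and is no camera call.
- hand_in(): hands the job in, once; it reports no verdict.
The state is a dict: "time": time; "qpos": joint angles; "qvel": joint speeds; "joint_efforts": joint torques, N m; "tool_pos": TCP position; "tool_rot": TCP orientation; "contact_force": force on the tool from outside, world axes, zero at the start; "torque": the same for the moment, N m; "opening": finger opening in m.
Only numpy, scipy, OpenCV 4.12 (cv2) and the standard library are available. Lean on these libraries where they do the work, as an engineer would, in place of code of your own. Each camera call takes 0.05 s, during which the arm holds its last target. There are 200 camera calls.

## Working session

There is one attempt and no reset: what is moved stays moved. The work goes in short steps, Python scripts to look and compute and a shell command to move; the robot and the scene stay as the last step left them, time stands still between calls to the robot, and variables do not carry over. Pictures are saved under pics/ and viewed, about 12 in all and at most 16, crops included, and the job is handed in when it is done.

```bash
ls; mkdir -p pics; cat > h.py <<'E'
import numpy as np, cv2
from scipy.spatial.transform import Rotation as R
from cell import observe, read_camera, get_calibration, hand_in, tip_reach
def cam(name):
    s=observe(); im,d=read_camera(name); c=get_calibration(name)
    f=240/np.tan(np.radians(c['vertical_fov'])/2)
    if 'pose' in c: T=np.array(c['pose'])
    else:
        W=np.eye(4); W[:3,:3]=R.from_euler('xyz',s['tool_rot']).as_matrix(); W[:3,3]=s['tool_pos']
        T=W@np.array(c['T_tool_cam'])
    return im,d,(f,c['cx'],c['cy'],T)
def ray(k,u,v):
    f,cx,cy,T=k; return T[:3,3],T[:3,:3]@np.array([(u-cx)/f,(v-cy)/f,1.])
def plane(k,u,v,z):
    o,r=ray(k,u,v); return o+r*(z-o[2])/r[2]
def pts(k,d):
    f,cx,cy,T=k; v,u=np.indices(d.shape); P=np.stack([(u-cx)/f*d,(v-cy)/f*d,d],-1)
    return P@T[:3,:3].T+T[:3,3]
def proj(k,p):
    f,cx,cy,T=k; q=T[:3,:3].T@(np.array(p)-T[:3,3]); return q[0]/q[2]*f+cx,q[1]/q[2]*f+cy
def save(n,im): cv2.imwrite('pics/'+n,cv2.cvtColor(im,cv2.COLOR_RGB2BGR))
E
python3 - <<'E'
from h import *
print(observe(), tip_reach if not callable(tip_reach) else tip_reach())
for n in ['scene','side','wrist']:
    im,d,k=cam(n); save(n+'0.png',im); np.savez('pics/'+n+'0.npz',im=im,d=d); print(n,k)
E
```

```text
pics
{'time': 0.0, 'qpos': array([-1.45989145e-01,  3.42720224e-01,  1.52502895e+00,  3.65492949e-05,
        1.27536393e+00, -1.45989649e-01]), 'qvel': array([-1.73022364e-05,  6.88096501e-04, -5.49978200e-04, -5.50823645e-04,
        5.00286455e-04, -2.99076465e-04]), 'joint_efforts': array([ 7.61924657e-04, -4.31245601e+01, -2.44219762e+01,  7.17750052e-02,
        5.59406646e-02, -1.04314388e-04]), 'tool_pos': array([5.24636858e-01, 9.17100545e-05, 2.51042053e-01]), 'tool_rot': array([-1.73976834,  1.56927548,  2.97261048]), 'contact_force': array([-0.21268962, -0.06691815,  0.41958195]), 'torque': array([ 0.0146255 , -0.01281702, -0.02029881]), 'opening': 0.0919353625225754} 0.025
scene (np.float64(487.341595892434), 322.42939161048827, 239.40758693214846, array([[ 0.58298675,  0.58916444, -0.55947449,  1.18917708],
       [ 0.81243202, -0.43033402,  0.39340418, -0.55355141],
       [-0.00898115, -0.68388442, -0.72953509,  0.92781958],
       [ 0.        ,  0.        ,  0.        ,  1.        ]]))
side (np.float64(609.7230859705891), 326.970393222834, 228.51605132541695, array([[ 0.94360328, -0.17819905,  0.27903037,  0.21467501],
       [-0.33105204, -0.49722631,  0.80197914, -1.08240964],
       [-0.00417068, -0.84912372, -0.52817754,  0.7185732 ],
       [ 0.        ,  0.        ,  0.        ,  1.        ]]))
wrist (np.float64(397.8644533462009), 321.05437994146325, 238.84773250242, array([[ 9.99999369e-01,  1.10157853e-03, -2.19168047e-04,
         5.23924974e-01],
       [ 9.92389483e-04, -9.57960009e-01, -2.86900046e-01,
         7.79424198e-02],
       [-5.25997156e-04,  2.86899648e-01, -9.57960498e-01,
         3.83405950e-01],
       [ 0.00000000e+00,  0.00000000e+00,  0.00000000e+00,
         1.00000000e+00]]))
```

View pics/scene0.png

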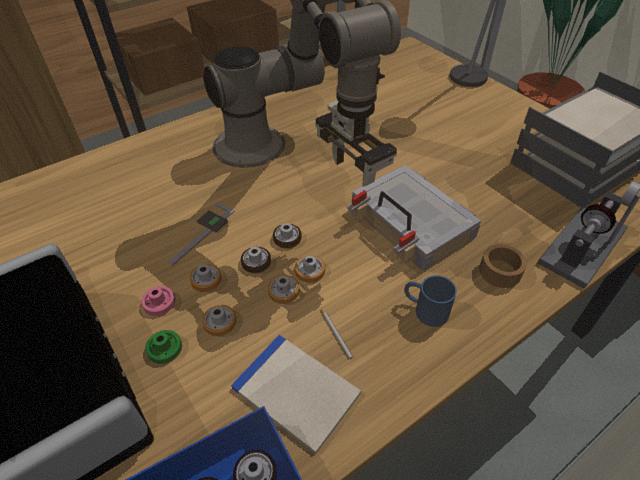

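View pics/side0.png

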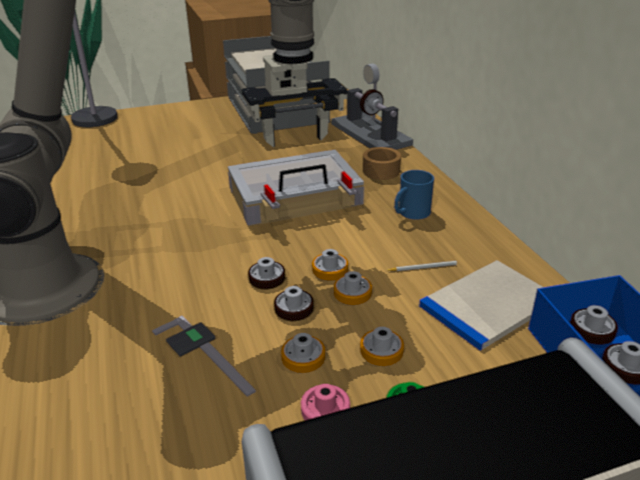

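```bash
python3 - <<'E'
from h import *
s=observe(); print(R.from_euler('xyz',s['tool_rot']).as_matrix().round(3))
for n in ['scene','side']:
    z=np.load(f'pics/{n}0.npz'); im,d=z['im'],z['d']; 
    c=get_calibration(n); f=240/np.tan(np.radians(c['vertical_fov'])/2); k=(f,c['cx'],c['cy'],np.array(c['pose']))
    P=pts(k,d); hsv=cv2.cvtColor(im,cv2.COLOR_RGB2HSV)
    H,S,V=hsv[...,0].astype(int),hsv[...,1],hsv[...,2]
    reg=(d>0)&(P[...,0]>.2)&(P[...,0]<1.0)&(abs(P[...,1])<.6)
    for nm,m in [('amber',(H>8)&(H<22)&(S>170)&(P[...,2]>.006)&(P[...,2]<.05)),('red',((H<6)|(H>174))&(S>170)&(V>90)&(P[...,2]>.06)&(P[...,2]<.13))]:
        m=(m&reg).astype(np.uint8); N,L,st,ct=cv2.connectedComponentsWithStats(m)
        for i in range(1,N):
            if st[i,4]>25: 
                q=P[L==i]; print(n,nm,ct[i].round(),st[i,4],np.median(q,0).round(3),q.min(0).round(3),q.max(0).round(3))
    # boss tops: height 38..46mm, grey
    m=(reg&(P[...,2]>.038)&(P[...,2]<.046)&(S<110)).astype(np.uint8); N,L,st,ct=cv2.connectedComponentsWithStats(m)
    for i in range(1,N):
        if st[i,4]>40: 
            q=P[L==i]; print(n,'top',ct[i].round(),st[i,4],((q.min(0)+q.max(0))/2).round(3),np.ptp(q,axis=0).round(3))
    # handle: dark, z .095-.12
    m=reg&(P[...,2]>.095)&(P[...,2]<.118)&(V<70)&(P[...,0]>.35)
    q=P[m]; print(n,'handle',len(q),q.min(0).round(3),q.max(0).round(3),np.median(q,0).round(3))
    m=reg&(P[...,2]>.058)&(P[...,2]<.068); q=P[m].astype(np.float32)
    print(n,'lid',len(q),cv2.minAreaRect(q[:,:2]), np.median(q[:,2]))
z=np.load('pics/scene0.npz'); a=z['im'][150:275,330:490]; b=np.load('pics/side0.npz')['im'][140:235,215:375]
w=np.load('pics/wrist0.npz')['im']
o=np.zeros((600,800,3),np.uint8); o[:312,:400]=cv2.resize(a,(400,312)); o[:238,400:]=cv2.resize(b,(400,238)); o[312:,:384]=cv2.resize(w,(384,288)); save('v3.png',o)
E
```

```text
[[-0.001  1.    -0.   ]
 [ 0.    -0.    -1.   ]
 [-1.    -0.001 -0.   ]]
scene amber [311. 274.] 134 [ 0.571 -0.157  0.018] [ 0.527 -0.177  0.007] [ 0.584 -0.107  0.023]
scene amber [206. 283.] 156 [ 0.449 -0.37   0.018] [ 0.408 -0.397  0.006] [ 0.459 -0.325  0.023]
scene amber [284. 295.] 125 [ 0.588 -0.242  0.019] [ 0.539 -0.264  0.006] [ 0.599 -0.194  0.025]
scene amber [219. 327.] 152 [ 0.576 -0.406  0.018] [ 0.522 -0.426  0.007] [ 0.588 -0.356  0.023]
scene red [359. 195.] 40 [0.48  0.061 0.096] [0.474 0.04  0.094] [0.485 0.084 0.099]
scene red [407. 236.] 51 [0.66  0.062 0.096] [0.655 0.042 0.093] [0.664 0.085 0.099]
scene top [552. 175.] 195 [0.679 0.592 0.042] [0.251 0.012 0.008]
scene top [384. 224.] 45 [0.559 0.082 0.042] [0.069 0.007 0.008]
scene top [286. 228.] 90 [ 0.42  -0.127  0.041] [0.031 0.031 0.007]
scene top [456. 240.] 75 [0.708 0.196 0.042] [0.004 0.156 0.008]
scene top [254. 252.] 97 [ 0.444 -0.234  0.042] [0.03  0.032 0.008]
scene top [425. 257.] 41 [0.697 0.096 0.042] [0.028 0.033 0.007]
scene top [572. 258.] 52 [0.91  0.37  0.042] [0.039 0.015 0.008]
scene top [309. 261.] 97 [ 0.547 -0.141  0.042] [0.032 0.033 0.007]
scene top [203. 270.] 106 [ 0.42  -0.361  0.042] [0.035 0.031 0.008]
scene top [282. 281.] 116 [ 0.561 -0.227  0.041] [0.033 0.031 0.006]
scene top [437. 292.] 58 [0.8   0.032 0.042] [0.048 0.038 0.008]
scene top [432. 312.] 73 [0.819 0.002 0.042] [0.06  0.05  0.008]
scene top [217. 312.] 130 [ 0.55  -0.39   0.042] [0.031 0.031 0.007]
scene top [256. 468.] 279 [ 0.885 -0.49   0.043] [0.053 0.055 0.006]
scene handle 1504 [0.516 0.097 0.095] [0.929 0.599 0.118] [0.777 0.552 0.108]Traceback (most recent call last):
  File "<stdin>", line 23, in <module>
cv2.error: OpenCV(4.12.0) /io/opencv/modules/imgproc/src/convhull.cpp:143: error: (-215:Assertion failed) total >= 0 && (depth == CV_32F || depth == CV_32S) in function 'convexHull'
```

```bash
python3 - <<'E'
from h import *
for n in ['scene','side']:
    z=np.load(f'pics/{n}0.npz'); im,d=z['im'],z['d']; 
    c=get_calibration(n); f=240/np.tan(np.radians(c['vertical_fov'])/2); k=(f,c['cx'],c['cy'],np.array(c['pose']))
    P=pts(k,d); hsv=cv2.cvtColor(im,cv2.COLOR_RGB2HSV)
    H,S,V=hsv[...,0].astype(int),hsv[...,1],hsv[...,2]
    reg=(d>0)&(P[...,0]>.38)&(P[...,0]<.76)&(P[...,1]>0)&(P[...,1]<.33)
    m=reg&((H<6)|(H>174))&(S>170)&(P[...,2]>.092)&(P[...,2]<.1)
    for h in (0,1):
        q=P[m&((P[...,0]>.57)==h)].astype(np.float32); 
        if len(q): print(n,'rib',len(q),cv2.minAreaRect(q[:,:2]),q.mean(0))
    m=reg&(P[...,2]>.095)&(P[...,2]<.118)&(S<90)
    q=P[m]; print(n,'handle',len(q),q.min(0).round(3),q.max(0).round(3),np.median(q,0).round(3))
    q=q[q[:,2]>.106]; print(np.polyfit(q[:,0],q[:,1],1), ((q.min(0)+q.max(0))/2).round(4))
    m=reg&(P[...,2]>.058)&(P[...,2]<.068); q=np.ascontiguousarray(P[m][:,:2].astype(np.float32))
    print(n,'lid',len(q),cv2.minAreaRect(q))
    if n=='side':
        reg=(d>0)&(P[...,0]>.2)&(P[...,0]<.9)&(P[...,1]>-.6)&(P[...,1]<0)
        m=(reg&(P[...,2]>.038)&(P[...,2]<.046)&(S<110)).astype(np.uint8); N,L,st,ct=cv2.connectedComponentsWithStats(m)
        for i in range(1,N):
            if st[i,4]>40: 
                q=P[L==i]; print(n,'top',ct[i].round(),st[i,4],((q.min(0)+q.max(0))/2).round(3),np.ptp(q,axis=0).round(3))
z=np.load('pics/scene0.npz'); a=z['im'][150:275,330:490]; b=np.load('pics/side0.npz')['im'][140:235,215:375]
w=np.load('pics/wrist0.npz')['im']
o=np.zeros((600,800,3),np.uint8); o[:312,:400]=cv2.resize(a,(400,312)); o[:238,400:]=cv2.resize(b,(400,238)); o[312:,:384]=cv2.resize(w,(384,288)); save('v3.png',o)
E
```

```text
Traceback (most recent call last):
cv2.error: OpenCV(4.12.0) /io/opencv/modules/imgproc/src/convhull.cpp:143: error: (-215:Assertion failed) total >= 0 && (depth == CV_32F || depth == CV_32S) in function 'convexHull'
```

```bash
cat > m.py <<'E'
from h import *
def rect(q): return cv2.minAreaRect(np.ascontiguousarray(q[:,:2]).astype(np.float32).reshape(-1,1,2))
for n in ['scene','side']:
    z=np.load(f'pics/{n}0.npz'); im,d=z['im'],z['d']; 
    c=get_calibration(n); f=240/np.tan(np.radians(c['vertical_fov'])/2); k=(f,c['cx'],c['cy'],np.array(c['pose']))
    P=pts(k,d); hsv=cv2.cvtColor(im,cv2.COLOR_RGB2HSV)
    H,S,V=hsv[...,0].astype(int),hsv[...,1],hsv[...,2]
    reg=(d>0)&(P[...,0]>.38)&(P[...,0]<.76)&(P[...,1]>0)&(P[...,1]<.33)
    m=reg&((H<6)|(H>174))&(S>170)&(P[...,2]>.092)&(P[...,2]<.1)
    for h in (0,1):
        q=P[m&((P[...,0]>.57)==h)]
        if len(q): print(n,'rib',len(q),rect(q),q.mean(0))
    m=reg&(P[...,2]>.095)&(P[...,2]<.118)&(S<90)
    q=P[m]; print(n,'handle',len(q),q.min(0).round(3),q.max(0).round(3),np.median(q,0).round(3))
    q=q[q[:,2]>.106]; print(np.polyfit(q[:,0],q[:,1],1), ((q.min(0)+q.max(0))/2).round(4))
    q=P[reg&(P[...,2]>.058)&(P[...,2]<.068)]
    print(n,'lid',len(q),rect(q))
    if n=='side':
        reg=(d>0)&(P[...,0]>.2)&(P[...,0]<.9)&(P[...,1]>-.6)&(P[...,1]<0)
        m=(reg&(P[...,2]>.038)&(P[...,2]<.046)&(S<110)).astype(np.uint8); N,L,st,ct=cv2.connectedComponentsWithStats(m)
        for i in range(1,N):
            if st[i,4]>40: 
                q=P[L==i]; print(n,'top',ct[i].round(),st[i,4],((q.min(0)+q.max(0))/2).round(3),np.ptp(q,axis=0).round(3))
z=np.load('pics/scene0.npz'); a=z['im'][150:275,330:490]; b=np.load('pics/side0.npz')['im'][140:235,215:375]
w=np.load('pics/wrist0.npz')['im']
o=np.zeros((600,800,3),np.uint8); o[:312,:400]=cv2.resize(a,(400,312)); o[:238,400:]=cv2.resize(b,(400,238)); o[312:,:384]=cv2.resize(w,(384,288)); save('v3.png',o)
E
python3 m.py
```

```text
scene rib 45 ((0.47942274808883667, 0.06225597858428955), (0.00913642905652523, 0.04489843174815178), 5.959906101226807) [0.48006494 0.06127593 0.09572715]
scene rib 55 ((0.6591381430625916, 0.0616307258605957), (0.009905906394124031, 0.04551660269498825), 7.12662410736084) [0.65967903 0.06105141 0.09573094]
scene handle 158 [0.516 0.097 0.096] [0.625 0.11  0.116] [0.578 0.102 0.11 ]
[0.00685991 0.09849343] [0.57   0.1036 0.111 ]
scene lid 4899 ((0.5672513246536255, 0.15422683954238892), (0.28405100107192993, 0.25381237268447876), 0.9294468760490417)
side rib 48 ((0.47796931862831116, 0.05793556943535805), (0.009337901137769222, 0.04207288846373558), 1.3757139444351196) [0.47824839 0.05567364 0.09537034]
side rib 46 ((0.6582810878753662, 0.060032449662685394), (0.00940578244626522, 0.04319159686565399), 2.362168312072754) [0.65791845 0.05767654 0.09529427]
side handle 194 [0.472 0.081 0.095] [0.623 0.108 0.115] [0.566 0.1   0.109]
[0.01471948 0.09174706] [0.5679 0.1006 0.1106]
side lid 3778 ((0.568553626537323, 0.15304222702980042), (0.2820923626422882, 0.25395438075065613), 1.0229753255844116)
side top [329. 254.] 126 [ 0.546 -0.143  0.041] [0.031 0.034 0.006]
side top [265. 262.] 140 [ 0.419 -0.127  0.041] [0.031 0.035 0.006]
side top [352. 277.] 150 [ 0.561 -0.229  0.042] [0.032 0.033 0.007]
side top [292. 292.] 169 [ 0.444 -0.235  0.041] [0.032 0.032 0.006]
side top [588. 324.] 157 [ 0.883 -0.489  0.044] [0.034 0.052 0.005]
side top [382. 333.] 218 [ 0.549 -0.392  0.041] [0.031 0.033 0.006]
side top [302. 340.] 226 [ 0.421 -0.363  0.041] [0.031 0.034 0.006]
side top [620. 361.] 174 [ 0.874 -0.576  0.044] [0.036 0.047 0.005]
side top [325. 391.] 45 [ 0.42  -0.481  0.041] [0.012 0.011 0.005]
```

View pics/v3.png

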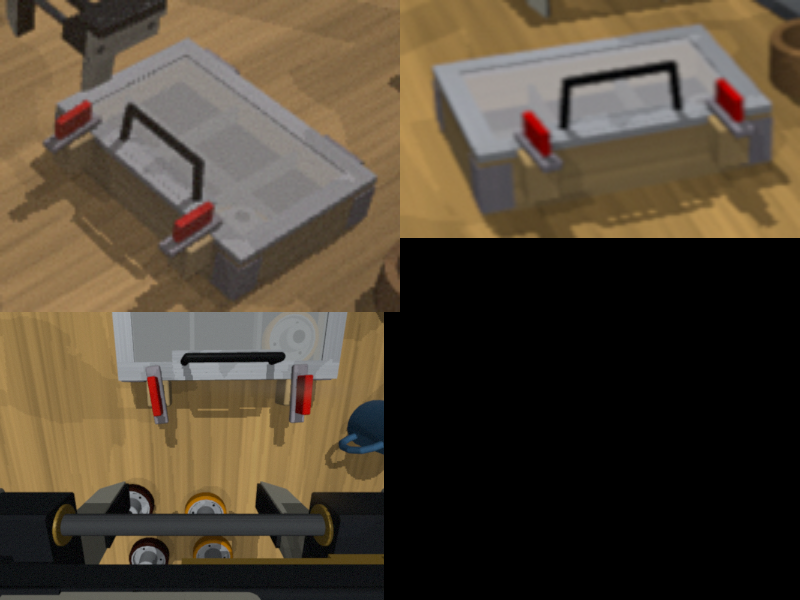

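Candidates (scene px): amber wheels (206,278), (220,320), (284,288), (310,268). Not meant: dark wheels (256,258), (288,235), pink (158,300), green (163,346), and those in the blue box. The crop shows the red ribs nearly square to the lid edge, the handle bar, and a packed wheel under the pane in the cell near button b. I'm starting with button a.

```bash
python3 -m crank '[{"fingers":0,"ty":-0.5,"tz":-0.7,"tx":1},{"fingers":-0.1,"ty":-1.14,"tz":-1.5,"tx":2.3},{"fingers":-0.1,"ty":-1.14,"tz":-1.5,"tx":2.5},{"fingers":-0.1,"ty":-1.14,"tz":-1.5,"tx":2.5},{"fingers":-0.1,"ty":-1.14,"tz":-1.5,"tx":3},{"fingers":-0.1,"ty":-1.14,"tz":-1.5,"tx":3.4},{"fingers":-0.1,"ty":-1.14,"tz":-1.5,"tx":3.65},{"fingers":-0.1,"ty":-1.14,"tz":-1.5,"tx":3.68}]' 30
python3 -m crank '[{"fingers":-1},{"fingers":-1},{"fingers":-1},{"fingers":-1},{"fingers":-1},{"fingers":-1},{"fingers":-1},{"fingers":-1}]' 30
```

```text
invalid input at $[0]: expected keys fingers, tx, ty, tz, roll
invalid input at $[0]: expected keys fingers, tx, ty, tz, roll
```

```bash
python3 -m crank '[{"fingers":0,"tx":1,"ty":-0.5,"tz":-0.7,"roll":0},{"fingers":-0.1,"tx":2.3,"ty":-1.14,"tz":-1.5,"roll":0},{"fingers":-0.1,"tx":2.5,"ty":-1.14,"tz":-1.5,"roll":0},{"fingers":-0.1,"tx":2.5,"ty":-1.14,"tz":-1.5,"roll":0},{"fingers":-0.1,"tx":3,"ty":-1.14,"tz":-1.5,"roll":0},{"fingers":-0.1,"tx":3.4,"ty":-1.14,"tz":-1.5,"roll":0},{"fingers":-0.1,"tx":3.65,"ty":-1.14,"tz":-1.5,"roll":0},{"fingers":-0.1,"tx":3.68,"ty":-1.14,"tz":-1.5,"roll":0}]' 30
python3 -m crank '[{"fingers":-1,"tx":0,"ty":0,"tz":0,"roll":0},{"fingers":-1,"tx":0,"ty":0,"tz":0,"roll":0},{"fingers":-1,"tx":0,"ty":0,"tz":0,"roll":0},{"fingers":-1,"tx":0,"ty":0,"tz":0,"roll":0},{"fingers":-1,"tx":0,"ty":0,"tz":0,"roll":0},{"fingers":-1,"tx":0,"ty":0,"tz":0,"roll":0},{"fingers":-1,"tx":0,"ty":0,"tz":0,"roll":0},{"fingers":-1,"tx":0,"ty":0,"tz":0,"roll":0}]' 30
```

```text
time: 1.15
tool_pos: [0.4802, 0.0595, 0.1048]
tool_rot: [1.453, 1.57, -0.118]
contact_force: [-0.1, 0.3, 0.7]
opening: 0.0415
time: 2.15
tool_pos: [0.4791, 0.0602, 0.1047]
tool_rot: [-1.979, 1.57, 2.734]
contact_force: [-3.9, 1.3, 5.0]
opening: 0.0098
```

```bash
python3 -m crank '[{"fingers":-1,"tx":0,"ty":0,"tz":0,"roll":-1},{"fingers":-1,"tx":0,"ty":0,"tz":0,"roll":-2},{"fingers":-1,"tx":0,"ty":0,"tz":0,"roll":-3},{"fingers":-1,"tx":0,"ty":0,"tz":0,"roll":-4},{"fingers":-1,"tx":0,"ty":0,"tz":0,"roll":-5},{"fingers":-1,"tx":0,"ty":0,"tz":0,"roll":-6},{"fingers":-1,"tx":0,"ty":0,"tz":0,"roll":-7},{"fingers":-1,"tx":0,"ty":0,"tz":0,"roll":-8}]' 30
python3 -m crank '[{"fingers":-1,"tx":0,"ty":0,"tz":0,"roll":-1},{"fingers":-1,"tx":0,"ty":0,"tz":0,"roll":-1},{"fingers":-1,"tx":0,"ty":0,"tz":0,"roll":-1},{"fingers":-1,"tx":0,"ty":0,"tz":0,"roll":-1},{"fingers":-0.4,"tx":0,"ty":0,"tz":0,"roll":-1},{"fingers":-0.4,"tx":0,"ty":0,"tz":0,"roll":-1},{"fingers":-0.4,"tx":0,"ty":0,"tz":0,"roll":-1},{"fingers":-0.4,"tx":0,"ty":0,"tz":0,"roll":-1}]' 30
python3 -c "
from h import *
s=observe();print(s['qpos'],R.from_euler('xyz',s['tool_rot']).as_matrix().round(3))"
```

```text
time: 3.15
tool_pos: [0.4819, 0.0624, 0.1048]
tool_rot: [0.804, 1.563, 0.633]
contact_force: [7.4, 17.6, -4.3]
opening: 0.0099
time: 4.15
tool_pos: [0.4794, 0.0598, 0.1045]
tool_rot: [-2.193, 1.571, -2.194]
contact_force: [0.5, 0.7, -0.6]
opening: 0.0276
[-3.47113038e-02  4.46522515e-01  1.83122759e+00 -1.89472612e-04
  8.63938657e-01 -1.60501862e+00] [[-0.  0.  1.]
 [-0.  1. -0.]
 [-1. -0. -0.]]
```

```bash
python3 -m crank '[{"fingers":-0.4,"tx":-1.2,"ty":0,"tz":0,"roll":0.2},{"fingers":-0.1,"tx":-1.3,"ty":0,"tz":0.6,"roll":1.25},{"fingers":-0.1,"tx":-1.3,"ty":0.03,"tz":2,"roll":2.3},{"fingers":-0.1,"tx":-1.3,"ty":0.03,"tz":3.4,"roll":3.35},{"fingers":-0.1,"tx":-1.3,"ty":0.03,"tz":4.49,"roll":4.4},{"fingers":-0.1,"tx":-1.3,"ty":0.03,"tz":4.49,"roll":5.4},{"fingers":-0.1,"tx":-1.3,"ty":0.03,"tz":4.49,"roll":6.4},{"fingers":-0.1,"tx":-1.3,"ty":0.03,"tz":4.49,"roll":7.4}]' 30
python3 -m crank '[{"fingers":-0.1,"tx":0,"ty":0,"tz":0,"roll":1},{"fingers":-0.1,"tx":0,"ty":0,"tz":0,"roll":1.6},{"fingers":-0.1,"tx":0,"ty":0,"tz":0,"roll":1.6},{"fingers":-0.1,"tx":0.5,"ty":0,"tz":0,"roll":1.6},{"fingers":-0.1,"tx":1,"ty":0,"tz":0,"roll":1.6},{"fingers":-0.1,"tx":1.3,"ty":0,"tz":0,"roll":1.6},{"fingers":-0.1,"tx":1.3,"ty":0,"tz":0,"roll":1.6},{"fingers":-0.1,"tx":1.3,"ty":0,"tz":0,"roll":1.6}]' 30
python3 -m crank '[{"fingers":-1,"tx":0,"ty":0,"tz":0,"roll":0},{"fingers":-1,"tx":0,"ty":0,"tz":0,"roll":0},{"fingers":-1,"tx":0,"ty":0,"tz":0,"roll":0},{"fingers":-1,"tx":0,"ty":0,"tz":0,"roll":0},{"fingers":-1,"tx":0,"ty":0,"tz":0,"roll":0},{"fingers":-1,"tx":0,"ty":0,"tz":0,"roll":0},{"fingers":-1,"tx":0,"ty":0,"tz":0,"roll":0},{"fingers":-1,"tx":0,"ty":0,"tz":0,"roll":0}]' 30
```

```text
time: 5.15
tool_pos: [0.6589, 0.061, 0.156]
tool_rot: [-1.743, 1.57, -3.041]
contact_force: [0.2, -0.9, 0.4]
opening: 0.0417
time: 6.15
tool_pos: [0.6595, 0.0612, 0.1053]
tool_rot: [1.528, 1.569, -0.042]
contact_force: [0.6, 0.0, 0.3]
opening: 0.041
time: 7.15
tool_pos: [0.6591, 0.0613, 0.1047]
tool_rot: [1.769, 1.57, 0.198]
contact_force: [0.0, -0.2, 3.0]
opening: 0.0094
```

```bash
python3 -m crank '[{"fingers":-1,"tx":0,"ty":0,"tz":0,"roll":-1},{"fingers":-1,"tx":0,"ty":0,"tz":0,"roll":-2},{"fingers":-1,"tx":0,"ty":0,"tz":0,"roll":-3},{"fingers":-1,"tx":0,"ty":0,"tz":0,"roll":-4},{"fingers":-1,"tx":0,"ty":0,"tz":0,"roll":-5},{"fingers":-1,"tx":0,"ty":0,"tz":0,"roll":-6},{"fingers":-1,"tx":0,"ty":0,"tz":0,"roll":-7},{"fingers":-1,"tx":0,"ty":0,"tz":0,"roll":-8}]' 30
python3 -m crank '[{"fingers":-1,"tx":0,"ty":0,"tz":0,"roll":-1},{"fingers":-1,"tx":0,"ty":0,"tz":0,"roll":-1},{"fingers":-1,"tx":0,"ty":0,"tz":0,"roll":-1},{"fingers":-1,"tx":0,"ty":0,"tz":0,"roll":-1},{"fingers":-0.4,"tx":0,"ty":0,"tz":0,"roll":-1},{"fingers":-0.4,"tx":0,"ty":0,"tz":0,"roll":-1},{"fingers":-0.4,"tx":0,"ty":0,"tz":0,"roll":-1},{"fingers":-0.4,"tx":0,"ty":0,"tz":0,"roll":-1}]' 30
python3 -m crank '[{"fingers":-0.4,"tx":-1,"ty":0,"tz":0,"roll":0},{"fingers":-0.2,"tx":-1.5,"ty":0,"tz":0,"roll":0},{"fingers":-0.2,"tx":-1.5,"ty":0.2,"tz":-1,"roll":0},{"fingers":-0.2,"tx":-1.5,"ty":1,"tz":-2.27,"roll":0},{"fingers":-0.2,"tx":-1.5,"ty":1,"tz":-2.27,"roll":0},{"fingers":-0.2,"tx":-1.5,"ty":1,"tz":-2.27,"roll":0},{"fingers":-0.2,"tx":-1.5,"ty":1,"tz":-2.27,"roll":0},{"fingers":-0.2,"tx":-1.5,"ty":1,"tz":-2.27,"roll":0}]' 30
python3 - <<'E'
from h import *
a,_,k=cam('scene'); b,d,_=cam('side'); w,d,kw=cam('wrist')
o=np.zeros((600,800,3),np.uint8); o[:312,:400]=cv2.resize(a[150:275,330:490],(400,312)); o[:238,400:]=cv2.resize(b[140:235,215:375],(400,238)); o[312:,:384]=cv2.resize(w,(384,288)); save('v4.png',o)
E
```

```text
time: 8.15
tool_pos: [0.6623, 0.0641, 0.1048]
tool_rot: [0.662, 1.561, 0.493]
contact_force: [12.3, 12.3, -5.9]
opening: 0.0096
time: 9.15
tool_pos: [0.6589, 0.0609, 0.1045]
tool_rot: [-2.641, 1.57, -2.641]
contact_force: [-0.4, 1.4, -0.4]
opening: 0.0275
time: 10.15
tool_pos: [0.5691, 0.1006, 0.1644]
tool_rot: [-0.185, 1.57, -0.185]
contact_force: [-0.4, -0.3, -0.1]
opening: 0.0369
```

View pics/v4.png

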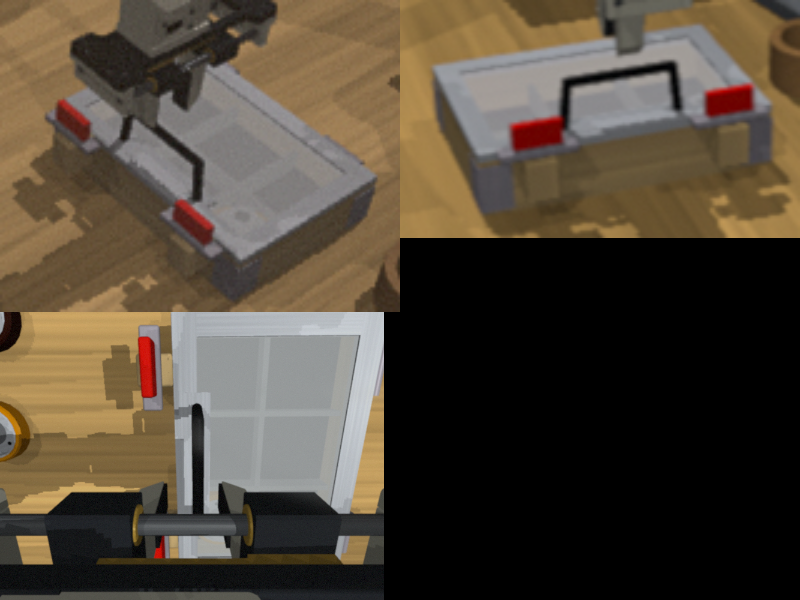

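Both red ribs now lie along the lid's edge, and the handle bar lies between the open fingers. Next I descend and grip it.

```bash
python3 -m crank '[{"fingers":-0.2,"tx":0.5,"ty":0,"tz":0,"roll":0},{"fingers":-0.2,"tx":1,"ty":0,"tz":0,"roll":0},{"fingers":-0.2,"tx":1.26,"ty":0,"tz":0,"roll":0},{"fingers":-0.2,"tx":1.26,"ty":0,"tz":0,"roll":0},{"fingers":-1,"tx":1.26,"ty":0,"tz":0,"roll":0},{"fingers":-1,"tx":1.26,"ty":0,"tz":0,"roll":0},{"fingers":-1,"tx":1.26,"ty":0,"tz":0,"roll":0},{"fingers":-1,"tx":1.26,"ty":0,"tz":0,"roll":0}]' 35
python3 -c "
import numpy as np
a0=np.arctan2(.053,-.168);r=np.hypot(.168,.053)
for t in range(0,101,5):
  a=a0-np.radians(t); p=r*np.array([np.cos(a),np.sin(a)])-[-.168,.053]; print(t,(p/.04).round(2)*[1,-1])"
```

```text
time: 11.3
tool_pos: [0.5686, 0.105, 0.1148]
tool_rot: [1.232, 1.564, 1.232]
contact_force: [0.4, 16.5, 0.3]
opening: 0.0089
0 [ 0. -0.]
5 [ 0.13 -0.36]
10 [ 0.29 -0.71]
15 [ 0.49 -1.04]
20 [ 0.71 -1.36]
25 [ 0.95 -1.65]
30 [ 1.23 -1.92]
35 [ 1.52 -2.17]
40 [ 1.83 -2.39]
45 [ 2.17 -2.58]
50 [ 2.52 -2.74]
55 [ 2.88 -2.88]
60 [ 3.25 -2.97]
65 [ 3.63 -3.04]
70 [ 4.01 -3.07]
75 [ 4.39 -3.07]
80 [ 4.78 -3.04]
85 [ 5.15 -2.97]
90 [ 5.52 -2.88]
95 [ 5.89 -2.74]
100 [ 6.23 -2.58]
```

```bash
python3 -m crank '[{"fingers":-1,"tx":0,"ty":0.12,"tz":0,"roll":0},{"fingers":-1,"tx":-0.36,"ty":0.25,"tz":0,"roll":0},{"fingers":-1,"tx":-0.71,"ty":0.41,"tz":0,"roll":0},{"fingers":-1,"tx":-1.04,"ty":0.61,"tz":0,"roll":0},{"fingers":-1,"tx":-1.36,"ty":0.83,"tz":0,"roll":0},{"fingers":-1,"tx":-1.65,"ty":1.07,"tz":0,"roll":0},{"fingers":-1,"tx":-1.92,"ty":1.35,"tz":0,"roll":0},{"fingers":-1,"tx":-1.92,"ty":1.35,"tz":0,"roll":0}]' 35
```

```text
time: 12.3
tool_pos: [0.5682, 0.1538, 0.1933]
tool_rot: [-1.2, 1.567, -1.2]
contact_force: [-4.7, -9.5, 9.8]
opening: 0.0087
```

```bash
python3 -m crank '[{"fingers":-1,"tx":-0.25,"ty":0.29,"tz":0,"roll":0},{"fingers":-1,"tx":-0.47,"ty":0.6,"tz":0,"roll":0},{"fingers":-1,"tx":-0.66,"ty":0.94,"tz":0,"roll":0},{"fingers":-1,"tx":-0.82,"ty":1.29,"tz":0,"roll":0},{"fingers":-1,"tx":-0.96,"ty":1.65,"tz":0,"roll":0},{"fingers":-1,"tx":-1.05,"ty":2.02,"tz":0,"roll":0},{"fingers":-1,"tx":-1.12,"ty":2.4,"tz":0,"roll":0},{"fingers":-1,"tx":-1.15,"ty":2.78,"tz":0,"roll":0}]' 35
python3 -m crank '[{"fingers":-1,"tx":0,"ty":0.38,"tz":0,"roll":0},{"fingers":-1,"tx":0.03,"ty":0.77,"tz":0,"roll":0},{"fingers":-1,"tx":0.1,"ty":1.14,"tz":0,"roll":0},{"fingers":-1,"tx":0.19,"ty":1.51,"tz":0,"roll":0},{"fingers":-1,"tx":0.3,"ty":1.82,"tz":0,"roll":0},{"fingers":-1,"tx":0.3,"ty":1.82,"tz":0,"roll":0},{"fingers":-1,"tx":0.3,"ty":1.82,"tz":0,"roll":0},{"fingers":-1,"tx":0.3,"ty":1.82,"tz":0,"roll":0}]' 35
python3 - <<'E'
from h import *
a,_,k=cam('scene'); b,d,_=cam('side'); w,d,kw=cam('wrist')
o=np.zeros((600,800,3),np.uint8); o[:312,:400]=cv2.resize(a[125:250,330:490],(400,312)); o[:250,400:]=cv2.resize(b[60:235,150:430],(400,250)); o[312:,:384]=cv2.resize(w,(384,288)); save('v5.png',o)
E
```

```text
time: 13.3
tool_pos: [0.5675, 0.2657, 0.2386]
tool_rot: [-1.713, 1.569, -1.713]
contact_force: [-3.9, -4.5, 1.8]
opening: 0.0091
time: 14.3
tool_pos: [0.5675, 0.3398, 0.2251]
tool_rot: [2.264, 1.569, 2.265]
contact_force: [-5.0, 3.3, 1.3]
opening: 0.009
```

View pics/v5.png

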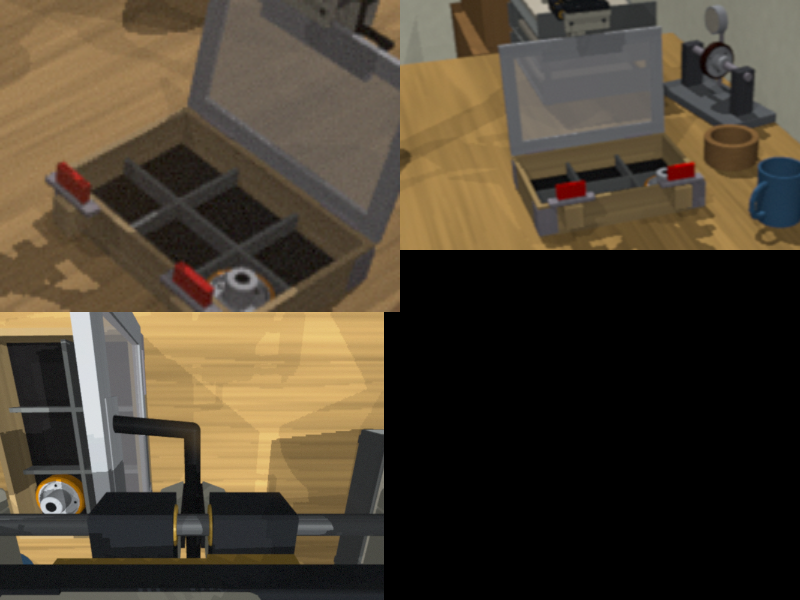

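The lid stands up at about 95°, and only cell3 holds a packed wheel. I release the handle, rise and locate the wheels again.

```bash
cat >> h.py <<'E'
def wheels(zlo=.038,zhi=.046,box=(.2,.8,-.6,.0)):
    out={}
    for n in ['scene','side']:
        im,d,k=cam(n); P=pts(k,d); hsv=cv2.cvtColor(im,cv2.COLOR_RGB2HSV); H,S=hsv[...,0],hsv[...,1]
        X,Y,Z=P[...,0],P[...,1],P[...,2]; reg=(d>0)&(X>box[0])&(X<box[1])&(Y>box[2])&(Y<box[3])
        m=(reg&(Z>zlo)&(Z<zhi)&(S<110)).astype(np.uint8); N,L,st,ct=cv2.connectedComponentsWithStats(m)
        for i in range(1,N):
            if st[i,4]>40:
                q=P[L==i]; c=(q.min(0)+q.max(0))/2; e=np.ptp(q,axis=0)
                rr=np.hypot(X-c[0],Y-c[1]); ring=reg&(rr>.025)&(rr<.038)&(Z>zlo-.03)&(Z<zlo-.014)
                am=((H>8)&(H<22)&(S>170)&ring).sum()/max(1,ring.sum())
                print(n,c.round(4),e.round(3)[:2],'amber %.2f'%am)
E
python3 -m crank '[{"fingers":-0.4,"tx":0,"ty":0,"tz":0,"roll":0},{"fingers":-0.4,"tx":0,"ty":0,"tz":0,"roll":0},{"fingers":-0.4,"tx":0,"ty":0,"tz":0,"roll":0},{"fingers":-0.4,"tx":-1,"ty":0,"tz":0,"roll":0},{"fingers":-0.4,"tx":-2,"ty":0,"tz":0,"roll":0},{"fingers":-0.3,"tx":-3,"ty":0,"tz":0,"roll":0},{"fingers":0,"tx":-3,"ty":-1,"tz":0,"roll":0},{"fingers":0.2,"tx":-3,"ty":-2,"tz":0,"roll":0}]' 35
python3 - <<'E'
from h import *
wheels(); print(observe()['qpos'])
for n in ['scene','side']:
    im,d,k=cam(n); P=pts(k,d); m=(d>0)&(abs(P[...,0]-.57)<.15)&(P[...,1]>.2)&(P[...,1]<.33)&(P[...,2]>.08)&(P[...,2]<.24); q=P[m]
    p=np.polyfit(q[:,2],q[:,1],1); print('lid tilt',np.degrees(np.arctan(p[0])),p[0]*.055+p[1],len(q))
    m=(d>0)&(abs(P[...,0]-.57)<.18)&(P[...,1]>.05)&(P[...,1]<.33)&(P[...,2]>.05)&(P[...,2]<.060); q=P[m]; print('rim',q.min(0),q.max(0))
E
```

```text
time: 15.45
tool_pos: [0.5683, 0.2584, 0.3454]
tool_rot: [0.063, 1.569, 0.064]
contact_force: [0.9, -0.5, 0.1]
opening: 0.0476
scene [ 0.4201 -0.1261  0.0418] [0.035 0.031] amber 0.11
scene [ 0.4441 -0.2329  0.0418] [0.034 0.031] amber 0.07
scene [ 0.5453 -0.1413  0.042 ] [0.031 0.032] amber 0.40
scene [ 0.4218 -0.3607  0.0418] [0.034 0.031] amber 0.47
scene [ 0.5624 -0.2271  0.0417] [0.032 0.031] amber 0.40
scene [ 0.4219 -0.4799  0.0415] [0.029 0.03 ] amber 0.00
scene [ 0.5501 -0.3902  0.0418] [0.031 0.03 ] amber 0.43
side [ 0.5463 -0.143   0.0412] [0.03  0.033] amber 0.60
side [ 0.4195 -0.1274  0.0417] [0.031 0.037] amber 0.08
side [ 0.5608 -0.228   0.0412] [0.032 0.036] amber 0.61
side [ 0.4427 -0.2354  0.0416] [0.031 0.034] amber 0.11
side [ 0.5497 -0.3919  0.0412] [0.031 0.032] amber 0.63
side [ 0.4211 -0.362   0.0415] [0.031 0.033] amber 0.60
side [ 0.4196 -0.4792  0.0409] [0.013 0.014] amber 0.00
[ 3.00361568e-01  4.88527024e-01  1.04205604e+00 -1.55447586e-03
  1.61032860e+00 -1.26655353e+00]
lid tilt 4.375453561739304 0.27486108119787567 5193
rim [0.42545712 0.05015839 0.05001079] [0.71059187 0.27966264 0.05996009]
lid tilt 4.134468197281703 0.2742141286084961 7102
rim [0.42455477 0.05010616 0.05000679] [0.70981154 0.28151079 0.05998169]
```

```bash
python3 - <<'E'
from h import *
for n in ['scene','side']:
    im,d,k=cam(n); P=pts(k,d); X,Y,Z=P[...,0],P[...,1],P[...,2]
    b=(d>0)&(Z>.0275)&(Z<.0325)
    for x0,x1 in [(.45,.505),(.535,.595),(.63,.68)]:
        q=P[b&(X>x0)&(X<x1)&(Y>.15)&(Y<.2)]; print(n,'ydiv',x0,len(q),q[:,1].min().round(4) if len(q) else 0,q[:,1].max().round(4) if len(q) else 0,np.median(q[:,1]).round(4) if len(q) else 0)
    for y0,y1 in [(.11,.165),(.195,.25)]:
      for xc in (.523,.613):
        q=P[b&(abs(X-xc)<.02)&(Y>y0)&(Y<y1)]; print(n,'xdiv',y0,xc,len(q),q[:,0].min().round(4) if len(q) else 0,q[:,0].max().round(4) if len(q) else 0,np.median(q[:,0]).round(4) if len(q) else 0)
    # front wall top
    b=(d>0)&(Z>.052)&(Z<.058)
    for x0,x1 in [(.45,.50),(.53,.60),(.64,.69)]:
        q=P[b&(X>x0)&(X<x1)&(Y>.07)&(Y<.11)]; print(n,'front',x0,len(q),q[:,1].min().round(4) if len(q) else 0,q[:,1].max().round(4) if len(q) else 0)
    for x0,x1 in [(.42,.45),(.69,.72)]:
        q=P[b&(X>x0)&(X<x1)&(Y>.12)&(Y<.23)]; print(n,'sidewall',x0,len(q),q[:,0].min().round(4) if len(q) else 0,q[:,0].max().round(4) if len(q) else 0)
wheels(.045,.055,(.42,.72,.08,.28))
E
```

```text
scene ydiv 0.45 27 0.1708 0.1798 0.1752
scene ydiv 0.535 39 0.1722 0.1814 0.1762
scene ydiv 0.63 51 0.155 0.1823 0.1756
scene xdiv 0.11 0.523 30 0.5194 0.5277 0.5238
scene xdiv 0.11 0.613 43 0.6089 0.6315 0.6152
scene xdiv 0.195 0.523 26 0.5188 0.5257 0.5228
scene xdiv 0.195 0.613 29 0.6081 0.6167 0.6127
scene front 0.45 9 0.0858 0.09
scene front 0.53 75 0.0805 0.091
scene front 0.64 18 0.0835 0.0915
scene sidewall 0.42 75 0.4273 0.4386
scene sidewall 0.69 107 0.6979 0.709
side ydiv 0.45 19 0.1687 0.1789 0.1729
side ydiv 0.535 36 0.1677 0.1807 0.1745
side ydiv 0.63 25 0.1501 0.1815 0.1739
side xdiv 0.11 0.523 1 0.5251 0.5251 0.5251
side xdiv 0.11 0.613 22 0.6081 0.6316 0.6144
side xdiv 0.195 0.523 24 0.519 0.5258 0.5221
side xdiv 0.195 0.613 29 0.6074 0.616 0.6123
side front 0.45 0 0 0
side front 0.53 78 0.0772 0.0929
side front 0.64 1 0.0724 0.0724
side sidewall 0.42 83 0.4272 0.4367
side sidewall 0.69 61 0.698 0.7093
scene [0.5678 0.1787 0.05  ] [0.284 0.197] amber 0.00
scene [0.5542 0.0863 0.05  ] [0.109 0.011] amber 0.00
scene [0.659  0.1323 0.0495] [0.032 0.033] amber 0.09
side [0.4664 0.2703 0.0529] [0.062 0.017] amber 0.00
side [0.6529 0.1324 0.0486] [0.02  0.034] amber 0.16
```

```bash
python3 -m crank '[{"fingers":0.3,"tx":0,"ty":-1.3,"tz":-0.1,"roll":0},{"fingers":0.3,"tx":0.5,"ty":-2.6,"tz":-0.2,"roll":0},{"fingers":0.3,"tx":1,"ty":-3.9,"tz":-0.3,"roll":0},{"fingers":0.3,"tx":1.5,"ty":-5.2,"tz":-0.4,"roll":0},{"fingers":0.3,"tx":2.3,"ty":-6.4,"tz":-0.5,"roll":0},{"fingers":0.3,"tx":3.2,"ty":-7.5,"tz":-0.55,"roll":0},{"fingers":0.3,"tx":4.2,"ty":-8.6,"tz":-0.55,"roll":0},{"fingers":0.3,"tx":5,"ty":-9.5,"tz":-0.55,"roll":0}]' 40
python3 -m crank '[{"fingers":0.3,"tx":0.3,"ty":-0.51,"tz":0,"roll":0},{"fingers":0.3,"tx":0.6,"ty":-0.51,"tz":0,"roll":0},{"fingers":0.3,"tx":0.6,"ty":-0.51,"tz":0,"roll":0},{"fingers":0.3,"tx":1.2,"ty":-0.51,"tz":0,"roll":0},{"fingers":0.3,"tx":1.8,"ty":-0.51,"tz":0,"roll":0},{"fingers":0.3,"tx":2.2,"ty":-0.51,"tz":0,"roll":0},{"fingers":0.3,"tx":2.38,"ty":-0.51,"tz":0,"roll":0},{"fingers":0.3,"tx":2.38,"ty":-0.51,"tz":0,"roll":0}]' 40
```

```text
time: 16.85
tool_pos: [0.5462, -0.1217, 0.1433]
tool_rot: [2.751, 1.57, 2.752]
contact_force: [0.6, 0.5, -1.1]
opening: 0.0591
time: 17.85
tool_pos: [0.5465, -0.1409, 0.0499]
tool_rot: [-0.139, 1.571, -0.138]
contact_force: [-0.5, 0.2, 0.9]
opening: 0.0595
```

```bash
python3 -m crank '[{"fingers":-1,"tx":0,"ty":0,"tz":0,"roll":0},{"fingers":-1,"tx":0,"ty":0,"tz":0,"roll":0},{"fingers":-1,"tx":0,"ty":0,"tz":0,"roll":0},{"fingers":-1,"tx":0,"ty":0,"tz":0,"roll":0},{"fingers":-1,"tx":0,"ty":0,"tz":0,"roll":0},{"fingers":-1,"tx":-0.3,"ty":0,"tz":0,"roll":0},{"fingers":-1,"tx":-1,"ty":0,"tz":0,"roll":0},{"fingers":-1,"tx":-1.5,"ty":0,"tz":0,"roll":0}]' 45
```

```text
time: 18.85
tool_pos: [0.5463, -0.1413, 0.111]
tool_rot: [-0.733, 1.57, -0.733]
contact_force: [0.9, 0.6, -2.9]
opening: 0.0309
```

```bash
python3 -m crank '[{"fingers":-1,"tx":-1,"ty":0,"tz":0,"roll":-1},{"fingers":-1,"tx":-1.5,"ty":0.8,"tz":0.1,"roll":-2},{"fingers":-1,"tx":-1.5,"ty":1.8,"tz":0.2,"roll":-3},{"fingers":-1,"tx":-1.5,"ty":2.8,"tz":0.3,"roll":-4},{"fingers":-1,"tx":-1.5,"ty":3.7,"tz":0.4,"roll":-5},{"fingers":-1,"tx":-1.5,"ty":4.5,"tz":0.5,"roll":-6},{"fingers":-1,"tx":-1.5,"ty":5,"tz":0.53,"roll":-7},{"fingers":-1,"tx":-1.5,"ty":5,"tz":0.53,"roll":-8}]' 45
python3 -m crank '[{"fingers":-1,"tx":0,"ty":0,"tz":0,"roll":-0.5},{"fingers":-1,"tx":0,"ty":0,"tz":0,"roll":-1},{"fingers":-1,"tx":0,"ty":0,"tz":0,"roll":-1},{"fingers":-1,"tx":0,"ty":0,"tz":0,"roll":-1},{"fingers":-1,"tx":0,"ty":0,"tz":0,"roll":-1},{"fingers":-1,"tx":0,"ty":0,"tz":0,"roll":-1},{"fingers":-1,"tx":0,"ty":0,"tz":0,"roll":-1},{"fingers":-1,"tx":0,"ty":0,"tz":0,"roll":-1}]' 45
python3 -c "
from h import *
s=observe();print(s['qpos'],R.from_euler('xyz',s['tool_rot']).as_matrix().round(3))"
```

```text
time: 19.85
tool_pos: [0.5671, 0.0604, 0.1699]
tool_rot: [1.545, 1.57, 2.949]
contact_force: [-0.6, -0.7, -3.3]
opening: 0.031
time: 20.85
tool_pos: [0.5671, 0.0727, 0.1693]
tool_rot: [-3.086, 1.549, -1.537]
contact_force: [0.4, 0.0, -1.8]
opening: 0.031
[ 0.00469145  0.50271255  1.50947378 -0.0241619   1.12888783 -3.10443341] [[ 0.001 -1.     0.022]
 [-0.022  0.022  1.   ]
 [-1.    -0.001 -0.022]]
```

```bash
python3 -m crank '[{"fingers":-1,"tx":0,"ty":0,"tz":1,"roll":0},{"fingers":-1,"tx":0,"ty":0,"tz":2,"roll":0},{"fingers":-1,"tx":0,"ty":0,"tz":3,"roll":0},{"fingers":-1,"tx":0,"ty":0,"tz":4.04,"roll":0},{"fingers":-1,"tx":0,"ty":0,"tz":4.04,"roll":0},{"fingers":-1,"tx":0,"ty":0,"tz":4.04,"roll":0},{"fingers":-1,"tx":0,"ty":0,"tz":4.04,"roll":0},{"fingers":-1,"tx":0,"ty":0,"tz":4.04,"roll":0}]' 45
python3 -c "
from h import *
s=observe();print(s['qpos'],R.from_euler('xyz',s['tool_rot']).as_matrix().round(3))"
```

```text
time: 21.85
tool_pos: [0.5708, 0.2333, 0.1659]
tool_rot: [-3.082, 1.549, -1.535]
contact_force: [-0.3, -0.7, -2.8]
opening: 0.0309
[ 0.27402552  0.58591837  1.3702679  -0.02295213  1.19066904 -2.8357269 ] [[ 0.001 -1.     0.023]
 [-0.022  0.023  0.999]
 [-1.    -0.001 -0.022]]
```

```bash
python3 -m crank '[{"fingers":-1,"tx":0,"ty":0.08,"tz":-0.2,"roll":0},{"fingers":-1,"tx":0.3,"ty":0.08,"tz":-0.2,"roll":0},{"fingers":-1,"tx":0.8,"ty":0.08,"tz":-0.2,"roll":0},{"fingers":-1,"tx":1.3,"ty":0.08,"tz":-0.2,"roll":0},{"fingers":-1,"tx":1.8,"ty":0.08,"tz":-0.2,"roll":0},{"fingers":-1,"tx":2.2,"ty":0.08,"tz":-0.2,"roll":0},{"fingers":-1,"tx":2.4,"ty":0.08,"tz":-0.2,"roll":0},{"fingers":-1,"tx":2.4,"ty":0.08,"tz":-0.2,"roll":0}]' 45
python3 -m crank '[{"fingers":-1,"tx":0.1,"ty":0,"tz":0,"roll":0},{"fingers":-1,"tx":0.2,"ty":0,"tz":0,"roll":0},{"fingers":-1,"tx":0.25,"ty":0,"tz":0,"roll":0},{"fingers":-1,"tx":0.25,"ty":0,"tz":0,"roll":0},{"fingers":-1,"tx":0.25,"ty":0,"tz":0,"roll":0},{"fingers":-1,"tx":0.25,"ty":0,"tz":0,"roll":0},{"fingers":-1,"tx":0.25,"ty":0,"tz":0,"roll":0},{"fingers":-1,"tx":0.25,"ty":0,"tz":0,"roll":0}]' 45
```

```text
time: 22.85
tool_pos: [0.5671, 0.2242, 0.0694]
tool_rot: [-3.127, 1.549, -1.578]
contact_force: [0.2, -0.1, -2.6]
opening: 0.0305
time: 23.85
tool_pos: [0.5674, 0.2241, 0.06]
tool_rot: [-3.081, 1.549, -1.532]
contact_force: [-0.1, 1.3, -2.2]
opening: 0.0308
```

```bash
python3 -m crank '[{"fingers":-1,"tx":0.05,"ty":0,"tz":0,"roll":0},{"fingers":-1,"tx":0.05,"ty":0,"tz":0,"roll":0},{"fingers":-0.13,"tx":0.05,"ty":0,"tz":0,"roll":0},{"fingers":-0.13,"tx":0.05,"ty":0,"tz":0,"roll":0},{"fingers":-0.13,"tx":0.05,"ty":0,"tz":0,"roll":0},{"fingers":-0.13,"tx":0.05,"ty":0,"tz":0,"roll":0},{"fingers":-0.13,"tx":-0.6,"ty":0,"tz":0,"roll":0},{"fingers":-0.13,"tx":-1.4,"ty":0,"tz":0,"roll":0}]' 45
python3 -m crank '[{"fingers":-0.13,"tx":-1,"ty":0,"tz":0,"roll":0},{"fingers":0.3,"tx":-1.7,"ty":0,"tz":-0.5,"roll":0},{"fingers":0.3,"tx":-1.7,"ty":0,"tz":-2,"roll":0},{"fingers":0.3,"tx":-1.7,"ty":0,"tz":-3.5,"roll":0},{"fingers":0.3,"tx":-1.7,"ty":0,"tz":-3.5,"roll":0.8},{"fingers":0.3,"tx":-1.7,"ty":0,"tz":-3.5,"roll":1.8},{"fingers":0.3,"tx":-1.7,"ty":0,"tz":-3.5,"roll":2.8},{"fingers":0.3,"tx":-1.7,"ty":0,"tz":-3.5,"roll":3.8}]' 45
python3 -m crank '[{"fingers":0.3,"tx":0,"ty":0,"tz":0,"roll":1},{"fingers":0.3,"tx":0,"ty":0,"tz":0,"roll":2},{"fingers":0.3,"tx":0,"ty":0,"tz":0,"roll":3},{"fingers":0.3,"tx":0,"ty":0,"tz":0,"roll":4},{"fingers":0.3,"tx":0,"ty":0,"tz":0,"roll":5.07},{"fingers":0.3,"tx":0,"ty":0,"tz":0,"roll":5.07},{"fingers":0.3,"tx":0,"ty":0,"tz":0,"roll":5.07},{"fingers":0.3,"tx":0,"ty":0,"tz":0,"roll":5.07}]' 45
python3 - <<'E'
from h import *
s=observe();print(s['tool_pos'],s['qpos'],R.from_euler('xyz',s['tool_rot']).as_matrix().round(3))
wheels(); print('case'); wheels(.045,.055,(.45,.69,.1,.25))
E
```

```text
time: 24.85
tool_pos: [0.5668, 0.2252, 0.1158]
tool_rot: [3.111, 1.548, -1.623]
contact_force: [-0.5, -0.8, 0.2]
opening: 0.0398
time: 25.85
tool_pos: [0.5641, 0.0867, 0.187]
tool_rot: [-2.417, 1.549, -1.537]
contact_force: [-0.8, 0.3, -0.6]
opening: 0.0597
time: 26.85
tool_pos: [0.5641, 0.0868, 0.187]
tool_rot: [-1.54, 1.549, -1.538]
contact_force: [-0.5, 0.5, 0.2]
opening: 0.0598
[0.56414157 0.08684263 0.18695177] [ 0.02980412  0.48328189  1.4890595  -0.02375265  1.16927712 -1.53460823] [[ 0.001 -0.003  1.   ]
 [-0.022  1.     0.003]
 [-1.    -0.022  0.001]]
scene [ 0.4195 -0.1254  0.0415] [0.034 0.031] amber 0.10
scene [ 0.4437 -0.2335  0.0417] [0.033 0.031] amber 0.09
scene [ 0.4217 -0.3606  0.0414] [0.034 0.031] amber 0.46
scene [ 0.5622 -0.227   0.042 ] [0.032 0.03 ] amber 0.38
scene [ 0.5504 -0.3902  0.0419] [0.03  0.031] amber 0.42
side [ 0.4191 -0.128   0.0412] [0.031 0.033] amber 0.09
side [ 0.5611 -0.2285  0.0411] [0.031 0.035] amber 0.62
side [ 0.4428 -0.2354  0.0412] [0.032 0.032] amber 0.08
side [ 0.5493 -0.3911  0.0412] [0.031 0.034] amber 0.62
side [ 0.4209 -0.3616  0.042 ] [0.031 0.033] amber 0.60
side [ 0.4195 -0.4799  0.0411] [0.012 0.014] amber 0.00
case
scene [0.5678 0.2217 0.0489] [0.031 0.031] amber 0.41
scene [0.6603 0.133  0.049 ] [0.032 0.031] amber 0.09
side [0.5679 0.2201 0.0487] [0.032 0.037] amber 0.39
side [0.6536 0.131  0.0495] [0.019 0.031] amber 0.11
```

```bash
python3 -m crank '[{"fingers":0.3,"tx":0,"ty":-1.4,"tz":-0.08,"roll":0},{"fingers":0.3,"tx":0,"ty":-2.8,"tz":-0.08,"roll":0},{"fingers":0.3,"tx":0,"ty":-4.2,"tz":-0.08,"roll":0},{"fingers":0.3,"tx":0.5,"ty":-5.6,"tz":-0.08,"roll":0},{"fingers":0.3,"tx":1,"ty":-6.9,"tz":-0.08,"roll":0},{"fingers":0.3,"tx":1.6,"ty":-7.79,"tz":-0.08,"roll":0},{"fingers":0.3,"tx":1.8,"ty":-7.79,"tz":-0.08,"roll":0},{"fingers":0.3,"tx":1.8,"ty":-7.79,"tz":-0.08,"roll":0}]' 45
python3 -m crank '[{"fingers":0.3,"tx":0.5,"ty":0,"tz":0,"roll":0},{"fingers":0.3,"tx":1,"ty":0,"tz":0,"roll":0},{"fingers":0.3,"tx":1.5,"ty":0,"tz":0,"roll":0},{"fingers":0.3,"tx":1.75,"ty":0,"tz":0,"roll":0},{"fingers":0.3,"tx":1.78,"ty":0,"tz":0,"roll":0},{"fingers":0.3,"tx":1.78,"ty":0,"tz":0,"roll":0},{"fingers":0.3,"tx":1.78,"ty":0,"tz":0,"roll":0},{"fingers":0.3,"tx":1.78,"ty":0,"tz":0,"roll":0}]' 45
```

```text
time: 28.05
tool_pos: [0.5609, -0.2256, 0.1212]
tool_rot: [-1.6, 1.55, -1.599]
contact_force: [0.4, 0.8, -0.8]
opening: 0.0596
time: 29.05
tool_pos: [0.5616, -0.228, 0.0511]
tool_rot: [-1.502, 1.548, -1.501]
contact_force: [0.1, 0.1, 0.5]
opening: 0.0595
```

```bash
python3 -m crank '[{"fingers":-1,"tx":0,"ty":0,"tz":0,"roll":0},{"fingers":-1,"tx":0,"ty":0,"tz":0,"roll":0},{"fingers":-1,"tx":0,"ty":0,"tz":0,"roll":0},{"fingers":-1,"tx":0,"ty":0,"tz":0,"roll":0},{"fingers":-1,"tx":0,"ty":0,"tz":0,"roll":0},{"fingers":-1,"tx":-0.3,"ty":0,"tz":0,"roll":0},{"fingers":-1,"tx":-1.5,"ty":0,"tz":0,"roll":0},{"fingers":-1,"tx":-3,"ty":0,"tz":0,"roll":0}]' 45
python3 -m crank '[{"fingers":-1,"tx":-0.1,"ty":1.3,"tz":-0.3,"roll":0},{"fingers":-1,"tx":-0.1,"ty":2.6,"tz":-0.7,"roll":0},{"fingers":-1,"tx":0,"ty":3.9,"tz":-1,"roll":0},{"fingers":-1,"tx":0.1,"ty":5.2,"tz":-1.4,"roll":0},{"fingers":-1,"tx":0.1,"ty":6.5,"tz":-1.7,"roll":0},{"fingers":-1,"tx":0.1,"ty":7.8,"tz":-2.1,"roll":0},{"fingers":-1,"tx":0.1,"ty":8.75,"tz":-2.1,"roll":0},{"fingers":-1,"tx":0.1,"ty":8.75,"tz":-2.1,"roll":0}]' 45
python3 -c "
from h import *
s=observe();print(s['tool_pos'],s['qpos'],R.from_euler('xyz',s['tool_rot']).as_matrix().round(3))"
```

```text
time: 30.05
tool_pos: [0.5604, -0.225, 0.1711]
tool_rot: [-1.67, 1.55, -1.669]
contact_force: [0.8, -0.6, -2.9]
opening: 0.0308
time: 31.05
tool_pos: [0.4767, 0.1267, 0.1595]
tool_rot: [-1.493, 1.549, -1.488]
contact_force: [0.8, -1.1, -3.2]
opening: 0.0311
[0.47668407 0.12672344 0.15946868] [ 0.11728964  0.38538786  1.74021492 -0.02539512  1.01687613 -1.44485115] [[ 0.002 -0.005  1.   ]
 [-0.022  1.     0.005]
 [-1.    -0.022  0.002]]
```

```bash
python3 -m crank '[{"fingers":-1,"tx":0,"ty":0,"tz":0,"roll":-1.05},{"fingers":-1,"tx":0,"ty":0,"tz":0,"roll":-2.1},{"fingers":-1,"tx":0,"ty":0,"tz":0,"roll":-3.15},{"fingers":-1,"tx":0,"ty":0,"tz":0,"roll":-4.2},{"fingers":-1,"tx":0,"ty":0,"tz":0,"roll":-5.25},{"fingers":-1,"tx":0,"ty":0,"tz":0,"roll":-6.3},{"fingers":-1,"tx":0,"ty":0,"tz":0,"roll":-7.35},{"fingers":-1,"tx":0,"ty":0,"tz":0,"roll":-8.4}]' 45
python3 -m crank '[{"fingers":-1,"tx":0,"ty":0.06,"tz":0.6,"roll":0},{"fingers":-1,"tx":0,"ty":0.12,"tz":1.2,"roll":-0.3},{"fingers":-1,"tx":0,"ty":0.18,"tz":1.9,"roll":-0.55},{"fingers":-1,"tx":0,"ty":0.22,"tz":2.43,"roll":-0.55},{"fingers":-1,"tx":0,"ty":0.22,"tz":2.43,"roll":-0.55},{"fingers":-1,"tx":0,"ty":0.22,"tz":2.43,"roll":-0.55},{"fingers":-1,"tx":0,"ty":0.22,"tz":2.43,"roll":-0.55},{"fingers":-1,"tx":0,"ty":0.22,"tz":2.43,"roll":-0.55}]' 45
python3 -c "
from h import *
s=observe();print(s['tool_pos'],s['qpos'],R.from_euler('xyz',s['tool_rot']).as_matrix().round(3))"
```

```text
time: 32.05
tool_pos: [0.4772, 0.1234, 0.1592]
tool_rot: [-2.994, 1.548, -1.522]
contact_force: [-0.4, 0.6, -3.0]
opening: 0.0309
time: 33.05
tool_pos: [0.4784, 0.2214, 0.1568]
tool_rot: [-3.095, 1.549, -1.533]
contact_force: [0.5, 0.2, -2.8]
opening: 0.0311
[0.47842502 0.22143052 0.15683304] [ 0.29996795  0.44611183  1.64712397 -0.02443727  1.05419673 -2.82069608] [[ 0.001 -1.     0.009]
 [-0.022  0.009  1.   ]
 [-1.    -0.001 -0.022]]
```

```bash
python3 -m crank '[{"fingers":-1,"tx":0,"ty":0.02,"tz":0.06,"roll":0},{"fingers":-1,"tx":0.5,"ty":0.02,"tz":0.06,"roll":0},{"fingers":-1,"tx":1,"ty":0.02,"tz":0.06,"roll":0},{"fingers":-1,"tx":1.5,"ty":0.02,"tz":0.06,"roll":0},{"fingers":-1,"tx":2,"ty":0.02,"tz":0.06,"roll":0},{"fingers":-1,"tx":2.2,"ty":0.02,"tz":0.06,"roll":0},{"fingers":-1,"tx":2.35,"ty":0.02,"tz":0.06,"roll":0},{"fingers":-1,"tx":2.4,"ty":0.02,"tz":0.06,"roll":0}]' 45
```

```text
time: 34.05
tool_pos: [0.4778, 0.2225, 0.0609]
tool_rot: [-3.077, 1.549, -1.514]
contact_force: [0.3, -0.4, -2.7]
opening: 0.0308
```

```bash
python3 -m crank '[{"fingers":-1,"tx":0.05,"ty":0,"tz":0,"roll":0},{"fingers":-1,"tx":0.06,"ty":0,"tz":0,"roll":0},{"fingers":-0.13,"tx":0.06,"ty":0,"tz":0,"roll":0},{"fingers":-0.13,"tx":0.06,"ty":0,"tz":0,"roll":0},{"fingers":-0.13,"tx":0.06,"ty":0,"tz":0,"roll":0},{"fingers":-0.13,"tx":0.06,"ty":0,"tz":0,"roll":0},{"fingers":-0.13,"tx":-0.6,"ty":0,"tz":0,"roll":0},{"fingers":-0.13,"tx":-1.4,"ty":0,"tz":0,"roll":0}]' 45
python3 -m crank '[{"fingers":-0.13,"tx":-1,"ty":0,"tz":0,"roll":0},{"fingers":0.3,"tx":-1.7,"ty":0,"tz":-0.5,"roll":0},{"fingers":0.3,"tx":-1.7,"ty":0,"tz":-2,"roll":0},{"fingers":0.3,"tx":-1.7,"ty":0,"tz":-3.2,"roll":0},{"fingers":0.3,"tx":-1.7,"ty":0,"tz":-3.2,"roll":0.8},{"fingers":0.3,"tx":-1.7,"ty":0,"tz":-3.2,"roll":1.8},{"fingers":0.3,"tx":-1.7,"ty":0,"tz":-3.2,"roll":2.8},{"fingers":0.3,"tx":-1.7,"ty":0,"tz":-3.2,"roll":3.8}]' 45
python3 -m crank '[{"fingers":0.3,"tx":0,"ty":0,"tz":0,"roll":1},{"fingers":0.3,"tx":0,"ty":0,"tz":0,"roll":2},{"fingers":0.3,"tx":0,"ty":0,"tz":0,"roll":3},{"fingers":0.3,"tx":0,"ty":0,"tz":0,"roll":4},{"fingers":0.3,"tx":0,"ty":0,"tz":0,"roll":5.15},{"fingers":0.3,"tx":0,"ty":0,"tz":0,"roll":5.15},{"fingers":0.3,"tx":0,"ty":0,"tz":0,"roll":5.15},{"fingers":0.3,"tx":0,"ty":0,"tz":0,"roll":5.15}]' 45
python3 - <<'E'
from h import *
s=observe();print(s['tool_pos'],s['qpos'],R.from_euler('xyz',s['tool_rot']).as_matrix().round(3))
wheels(); print('case'); wheels(.045,.055,(.45,.69,.1,.25))
E
```

```text
time: 35.05
tool_pos: [0.4771, 0.2235, 0.1167]
tool_rot: [3.103, 1.548, -1.617]
contact_force: [-0.1, 0.0, -0.9]
opening: 0.0402
time: 36.05
tool_pos: [0.4764, 0.0971, 0.1874]
tool_rot: [-2.433, 1.549, -1.539]
contact_force: [-0.2, -0.9, -0.5]
opening: 0.0596
time: 37.05
tool_pos: [0.4765, 0.0972, 0.1875]
tool_rot: [-1.538, 1.549, -1.535]
contact_force: [-0.4, 0.4, -0.0]
opening: 0.0598
[0.47646525 0.09719339 0.18746493] [ 0.05679008  0.33910109  1.72207876 -0.02477708  1.08099591 -1.50526299] [[ 0.001 -0.003  1.   ]
 [-0.022  1.     0.003]
 [-1.    -0.022  0.001]]
scene [ 0.4204 -0.1262  0.0416] [0.029 0.029] amber 0.10
scene [ 0.4436 -0.2339  0.0416] [0.032 0.032] amber 0.09
scene [ 0.4559 -0.3404  0.0415] [0.032 0.03 ] amber 0.43
scene [ 0.5509 -0.3898  0.042 ] [0.032 0.03 ] amber 0.40
side [ 0.4191 -0.1285  0.041 ] [0.031 0.034] amber 0.08
side [ 0.4429 -0.2351  0.0414] [0.031 0.033] amber 0.09
side [ 0.4557 -0.3416  0.0416] [0.031 0.033] amber 0.60
side [ 0.55   -0.3915  0.0417] [0.031 0.032] amber 0.62
case
scene [0.4787 0.2193 0.0499] [0.031 0.032] amber 0.40
scene [0.5674 0.2211 0.0494] [0.032 0.032] amber 0.37
scene [0.66   0.1334 0.0501] [0.033 0.032] amber 0.11
side [0.566  0.2215 0.0488] [0.032 0.036] amber 0.37
side [0.4772 0.217  0.0489] [0.031 0.037] amber 0.30
side [0.6531 0.1319 0.0488] [0.019 0.032] amber 0.14
```

```bash
python3 -m crank '[{"fingers":0.3,"tx":0,"ty":-1.4,"tz":0.2,"roll":0},{"fingers":0.3,"tx":0,"ty":-2.8,"tz":0.4,"roll":0},{"fingers":0.3,"tx":0,"ty":-4.2,"tz":0.7,"roll":0},{"fingers":0.3,"tx":0,"ty":-5.6,"tz":1,"roll":0},{"fingers":0.3,"tx":0.3,"ty":-7,"tz":1.2,"roll":0},{"fingers":0.3,"tx":0.6,"ty":-8.4,"tz":1.4,"roll":0},{"fingers":0.3,"tx":0.9,"ty":-9.8,"tz":1.6,"roll":0},{"fingers":0.3,"tx":1.2,"ty":-11,"tz":1.81,"roll":0}]' 45
python3 -m crank '[{"fingers":0.3,"tx":0.4,"ty":-1.11,"tz":0,"roll":0},{"fingers":0.3,"tx":0.7,"ty":-1.11,"tz":0,"roll":0},{"fingers":0.3,"tx":1.1,"ty":-1.11,"tz":0,"roll":0},{"fingers":0.3,"tx":1.6,"ty":-1.11,"tz":0,"roll":0},{"fingers":0.3,"tx":2.1,"ty":-1.11,"tz":0,"roll":0},{"fingers":0.3,"tx":2.4,"ty":-1.11,"tz":0,"roll":0},{"fingers":0.3,"tx":2.48,"ty":-1.11,"tz":0,"roll":0},{"fingers":0.3,"tx":2.48,"ty":-1.11,"tz":0,"roll":0}]' 45
python3 -m crank '[{"fingers":-1,"tx":0,"ty":0,"tz":0,"roll":0},{"fingers":-1,"tx":0,"ty":0,"tz":0,"roll":0},{"fingers":-1,"tx":0,"ty":0,"tz":0,"roll":0},{"fingers":-1,"tx":0,"ty":0,"tz":0,"roll":0},{"fingers":-1,"tx":0,"ty":0,"tz":0,"roll":0},{"fingers":-1,"tx":-0.3,"ty":0,"tz":0,"roll":0},{"fingers":-1,"tx":-1.5,"ty":0,"tz":0,"roll":0},{"fingers":-1,"tx":-3,"ty":0,"tz":0,"roll":0}]' 45
```

```text
time: 38.25
tool_pos: [0.5492, -0.346, 0.1486]
tool_rot: [-1.532, 1.549, -1.532]
contact_force: [0.3, 0.1, -0.1]
opening: 0.0594
time: 39.25
tool_pos: [0.5497, -0.3901, 0.0514]
tool_rot: [-1.516, 1.549, -1.515]
contact_force: [-0.4, -0.0, -0.0]
opening: 0.0596
time: 40.25
tool_pos: [0.5485, -0.3872, 0.171]
tool_rot: [-1.67, 1.551, -1.669]
contact_force: [1.4, -1.2, -2.2]
opening: 0.0309
```

```bash
python3 -m crank '[{"fingers":-1,"tx":-0.1,"ty":1.4,"tz":0.1,"roll":1},{"fingers":-1,"tx":-0.1,"ty":2.8,"tz":0.2,"roll":2},{"fingers":-1,"tx":-0.1,"ty":4.2,"tz":0.3,"roll":3},{"fingers":-1,"tx":-0.2,"ty":5.6,"tz":0.4,"roll":4},{"fingers":-1,"tx":-0.2,"ty":7,"tz":0.5,"roll":5},{"fingers":-1,"tx":-0.2,"ty":8.4,"tz":0.5,"roll":6},{"fingers":-1,"tx":-0.25,"ty":9.8,"tz":0.53,"roll":7},{"fingers":-1,"tx":-0.25,"ty":10.6,"tz":0.53,"roll":8}]' 45
python3 -m crank '[{"fingers":-1,"tx":0,"ty":0,"tz":0,"roll":0.5},{"fingers":-1,"tx":0,"ty":0,"tz":0,"roll":1},{"fingers":-1,"tx":0,"ty":0,"tz":0,"roll":1},{"fingers":-1,"tx":0,"ty":0,"tz":0,"roll":1},{"fingers":-1,"tx":0,"ty":0,"tz":0,"roll":1},{"fingers":-1,"tx":0,"ty":0,"tz":0,"roll":1},{"fingers":-1,"tx":0,"ty":0,"tz":0,"roll":1},{"fingers":-1,"tx":0,"ty":0,"tz":0,"roll":1}]' 45
python3 -c "
from h import *
s=observe();print(s['tool_pos'],s['qpos'],R.from_euler('xyz',s['tool_rot']).as_matrix().round(3))"
```

```text
time: 41.25
tool_pos: [0.5699, 0.0391, 0.1722]
tool_rot: [-0.107, 1.549, -1.506]
contact_force: [-0.5, -0.6, -2.4]
opening: 0.0307
time: 42.25
tool_pos: [0.5701, 0.0365, 0.1716]
tool_rot: [0.031, 1.549, -1.539]
contact_force: [-0.8, -0.0, -1.6]
opening: 0.0309
[0.57012846 0.0364735  0.17162676] [-0.05899886  0.49881282  1.50897256 -0.02402168  1.13194362 -0.04972485] [[ 0.001  1.     0.001]
 [-0.022  0.001 -1.   ]
 [-1.     0.001  0.022]]
```

```bash
python3 -m crank '[{"fingers":-1,"tx":0,"ty":-0.05,"tz":-0.9,"roll":0},{"fingers":-1,"tx":0,"ty":-0.05,"tz":-1.8,"roll":0},{"fingers":-1,"tx":0,"ty":-0.05,"tz":-2.47,"roll":0},{"fingers":-1,"tx":0,"ty":-0.05,"tz":-2.47,"roll":0},{"fingers":-1,"tx":0.6,"ty":-0.05,"tz":-2.47,"roll":0},{"fingers":-1,"tx":1.2,"ty":-0.05,"tz":-2.47,"roll":0},{"fingers":-1,"tx":1.8,"ty":-0.05,"tz":-2.47,"roll":0},{"fingers":-1,"tx":2.1,"ty":-0.05,"tz":-2.47,"roll":0}]' 45
python3 -m crank '[{"fingers":-1,"tx":0.3,"ty":0,"tz":0,"roll":0},{"fingers":-1,"tx":0.5,"ty":0,"tz":0,"roll":0},{"fingers":-1,"tx":0.6,"ty":0,"tz":0,"roll":0},{"fingers":-1,"tx":0.62,"ty":0,"tz":0,"roll":0},{"fingers":-1,"tx":0.62,"ty":0,"tz":0,"roll":0},{"fingers":-1,"tx":0.62,"ty":0,"tz":0,"roll":0},{"fingers":-1,"tx":0.62,"ty":0,"tz":0,"roll":0},{"fingers":-1,"tx":0.62,"ty":0,"tz":0,"roll":0}]' 45
```

```text
time: 43.25
tool_pos: [0.5676, 0.1325, 0.0843]
tool_rot: [-0.052, 1.548, -1.623]
contact_force: [-0.1, -0.5, -2.2]
opening: 0.0308
time: 44.25
tool_pos: [0.5682, 0.1329, 0.0608]
tool_rot: [0.041, 1.549, -1.529]
contact_force: [-0.0, -0.3, -2.6]
opening: 0.0308
```

```bash
python3 -m crank '[{"fingers":-1,"tx":0.04,"ty":0,"tz":0,"roll":0},{"fingers":-1,"tx":0.05,"ty":0,"tz":0,"roll":0},{"fingers":-0.13,"tx":0.05,"ty":0,"tz":0,"roll":0},{"fingers":-0.13,"tx":0.05,"ty":0,"tz":0,"roll":0},{"fingers":-0.13,"tx":0.05,"ty":0,"tz":0,"roll":0},{"fingers":-0.13,"tx":0.05,"ty":0,"tz":0,"roll":0},{"fingers":-0.13,"tx":-0.6,"ty":0,"tz":0,"roll":0},{"fingers":-0.13,"tx":-1.4,"ty":0,"tz":0,"roll":0}]' 45
python3 -m crank '[{"fingers":-0.13,"tx":-1,"ty":0,"tz":0,"roll":0},{"fingers":0.3,"tx":-1.7,"ty":0,"tz":0.3,"roll":0},{"fingers":0.3,"tx":-1.7,"ty":-0.4,"tz":1.6,"roll":0},{"fingers":0.3,"tx":-1.7,"ty":-0.8,"tz":2.9,"roll":0},{"fingers":0.3,"tx":-1.6,"ty":-1.2,"tz":4.2,"roll":0},{"fingers":0.3,"tx":-1.4,"ty":-1.6,"tz":5.5,"roll":0},{"fingers":0.3,"tx":-1.2,"ty":-2,"tz":6.8,"roll":0},{"fingers":0.3,"tx":-1,"ty":-2.4,"tz":8,"roll":0}]' 45
python3 - <<'E'
from h import *
s=observe();print(s['tool_pos'],s['qpos'])
wheels(); print('case'); wheels(.045,.055,(.45,.69,.1,.25))
E
```

```text
time: 45.25
tool_pos: [0.5676, 0.1341, 0.1166]
tool_rot: [-0.057, 1.549, -1.627]
contact_force: [-0.2, 0.7, 0.0]
opening: 0.0401
time: 46.25
tool_pos: [0.4717, -0.1867, 0.1636]
tool_rot: [0.057, 1.549, -1.513]
contact_force: [1.0, 0.4, 0.5]
opening: 0.0597
[ 0.47169292 -0.18672319  0.16357049] [-0.51723235  0.39686189  1.70774581 -0.02178614  1.02502888 -0.50669523]
scene [ 0.4267 -0.1262  0.0413] [0.021 0.03 ] amber 0.10
scene [ 0.4436 -0.2326  0.0415] [0.032 0.031] amber 0.05
scene [ 0.4561 -0.3407  0.0418] [0.031 0.031] amber 0.42
side [ 0.4191 -0.1278  0.0413] [0.031 0.033] amber 0.07
side [ 0.4427 -0.2353  0.0413] [0.031 0.033] amber 0.09
side [ 0.4555 -0.3423  0.0413] [0.031 0.034] amber 0.61
case
scene [0.4772 0.2179 0.0491] [0.032 0.033] amber 0.38
scene [0.5675 0.2213 0.0496] [0.03 0.03] amber 0.35
scene [0.5685 0.1313 0.049 ] [0.032 0.033] amber 0.21
scene [0.6597 0.1348 0.0493] [0.032 0.031] amber 0.09
```

```bash
python3 -m crank '[{"fingers":0.3,"tx":0,"ty":-0.2,"tz":1.3,"roll":0},{"fingers":0.3,"tx":0.3,"ty":-0.4,"tz":2.6,"roll":0},{"fingers":0.3,"tx":0.8,"ty":-0.41,"tz":3.8,"roll":0},{"fingers":0.3,"tx":1.2,"ty":-0.41,"tz":3.8,"roll":0},{"fingers":0.3,"tx":1.8,"ty":-0.41,"tz":3.8,"roll":0},{"fingers":0.3,"tx":2.4,"ty":-0.41,"tz":3.8,"roll":0},{"fingers":0.3,"tx":2.8,"ty":-0.41,"tz":3.8,"roll":0},{"fingers":0.3,"tx":2.9,"ty":-0.41,"tz":3.8,"roll":0}]' 45
python3 -m crank '[{"fingers":0.3,"tx":0,"ty":0,"tz":0,"roll":0},{"fingers":-1,"tx":0,"ty":0,"tz":0,"roll":0},{"fingers":-1,"tx":0,"ty":0,"tz":0,"roll":0},{"fingers":-1,"tx":0,"ty":0,"tz":0,"roll":0},{"fingers":-1,"tx":0,"ty":0,"tz":0,"roll":0},{"fingers":-1,"tx":0,"ty":0,"tz":0,"roll":0},{"fingers":-1,"tx":-1,"ty":0,"tz":0,"roll":0},{"fingers":-1,"tx":-2.5,"ty":0,"tz":0,"roll":0}]' 45
```

```text
time: 47.45
tool_pos: [0.4564, -0.338, 0.0501]
tool_rot: [-0.02, 1.55, -1.589]
contact_force: [1.0, -0.8, -0.3]
opening: 0.0599
time: 48.45
tool_pos: [0.4549, -0.3363, 0.1497]
tool_rot: [-0.2, 1.553, -1.77]
contact_force: [0.5, -1.3, -2.7]
opening: 0.0307
```

```bash
python3 -m crank '[{"fingers":-1,"tx":-0.6,"ty":0,"tz":-0.8,"roll":0},{"fingers":-1,"tx":-0.8,"ty":0.1,"tz":-2.2,"roll":0},{"fingers":-1,"tx":-0.8,"ty":0.2,"tz":-3.6,"roll":0},{"fingers":-1,"tx":-0.8,"ty":0.3,"tz":-5,"roll":0},{"fingers":-1,"tx":-0.9,"ty":0.4,"tz":-6.4,"roll":0},{"fingers":-1,"tx":-0.9,"ty":0.5,"tz":-7.8,"roll":0},{"fingers":-1,"tx":-0.9,"ty":0.56,"tz":-9.2,"roll":0},{"fingers":-1,"tx":-0.9,"ty":0.56,"tz":-10.4,"roll":0}]' 45
python3 -m crank '[{"fingers":-1,"tx":0,"ty":0,"tz":-1,"roll":0},{"fingers":-1,"tx":0,"ty":0,"tz":-1.4,"roll":0},{"fingers":-1,"tx":0,"ty":0,"tz":-1.4,"roll":0},{"fingers":-1,"tx":0,"ty":0,"tz":-1.4,"roll":0},{"fingers":-1,"tx":0,"ty":0,"tz":-1.4,"roll":0},{"fingers":-1,"tx":0,"ty":0,"tz":-1.4,"roll":0},{"fingers":-1,"tx":0,"ty":0,"tz":-1.4,"roll":0},{"fingers":-1,"tx":0,"ty":0,"tz":-1.4,"roll":0}]' 45
python3 -c "
from h import *
s=observe();print(s['tool_pos'],s['qpos'],R.from_euler('xyz',s['tool_rot']).as_matrix().round(3))"
```

```text
time: 49.45
tool_pos: [0.4776, 0.0814, 0.1774]
tool_rot: [-0.004, 1.549, -1.574]
contact_force: [0.4, -0.2, -2.2]
opening: 0.031
time: 50.45
tool_pos: [0.4781, 0.1352, 0.1766]
tool_rot: [0.035, 1.549, -1.535]
contact_force: [1.0, -0.1, -2.5]
opening: 0.0308
[0.47807494 0.13521488 0.17664801] [ 0.13420754  0.37055472  1.70761506 -0.02483787  1.06570007  0.14564972] [[ 0.001  1.     0.001]
 [-0.022  0.001 -1.   ]
 [-1.     0.001  0.022]]
```

```bash
python3 -m crank '[{"fingers":-1,"tx":0.5,"ty":0,"tz":0,"roll":0},{"fingers":-1,"tx":1,"ty":0,"tz":0,"roll":0},{"fingers":-1,"tx":1.5,"ty":0,"tz":0,"roll":0},{"fingers":-1,"tx":2,"ty":0,"tz":0,"roll":0},{"fingers":-1,"tx":2.4,"ty":0,"tz":0,"roll":0},{"fingers":-1,"tx":2.7,"ty":0,"tz":0,"roll":0},{"fingers":-1,"tx":2.88,"ty":0,"tz":0,"roll":0},{"fingers":-1,"tx":2.88,"ty":0,"tz":0,"roll":0}]' 45
```

```text
time: 51.45
tool_pos: [0.4781, 0.1328, 0.0612]
tool_rot: [0.008, 1.549, -1.562]
contact_force: [0.1, 0.8, -2.3]
opening: 0.0311
```

```bash
python3 -m crank '[{"fingers":-1,"tx":0.05,"ty":0,"tz":0,"roll":0},{"fingers":-1,"tx":0.06,"ty":0,"tz":0,"roll":0},{"fingers":-0.13,"tx":0.06,"ty":0,"tz":0,"roll":0},{"fingers":-0.13,"tx":0.06,"ty":0,"tz":0,"roll":0},{"fingers":-0.13,"tx":0.06,"ty":0,"tz":0,"roll":0},{"fingers":-0.13,"tx":0.06,"ty":0,"tz":0,"roll":0},{"fingers":-0.13,"tx":-0.6,"ty":0,"tz":0,"roll":0},{"fingers":-0.13,"tx":-1.4,"ty":0,"tz":0,"roll":0}]' 45
python3 -m crank '[{"fingers":-0.13,"tx":-1.2,"ty":0,"tz":0,"roll":0},{"fingers":-0.13,"tx":-2.4,"ty":0,"tz":0,"roll":0},{"fingers":-0.13,"tx":-3.6,"ty":0,"tz":0.5,"roll":0},{"fingers":-0.2,"tx":-4.4,"ty":0,"tz":1.5,"roll":0},{"fingers":-0.2,"tx":-5,"ty":0.7,"tz":2.2,"roll":0},{"fingers":-0.2,"tx":-5.6,"ty":1.4,"tz":2.2,"roll":0},{"fingers":-0.2,"tx":-6,"ty":2.25,"tz":2.2,"roll":0},{"fingers":-0.2,"tx":-6,"ty":2.25,"tz":2.2,"roll":0}]' 45
python3 - <<'E'
from h import *
s=observe();print(s['tool_pos'],s['qpos'])
wheels(); print('case'); wheels(.045,.055,(.45,.69,.1,.25))
for n in ['scene','side']:
    im,d,k=cam(n); P=pts(k,d); m=(d>0)&(abs(P[...,0]-.57)<.15)&(P[...,1]>.2)&(P[...,1]<.33)&(P[...,2]>.08)&(P[...,2]<.24); q=P[m]
    p=np.polyfit(q[:,2],q[:,1],1); print('lid tilt',np.degrees(np.arctan(p[0])))
    m=(d>0)&(abs(P[...,0]-.57)<.12)&(P[...,1]>.29)&(P[...,1]<.38)&(P[...,2]>.19)&(P[...,2]<.26)&(im.max(-1)<60); q=P[m]
    if len(q): print('bar',len(q),q.min(0),q.max(0),np.median(q,0))
    if n=='scene': a=im
    else: b=im
w,d,kw=cam('wrist')
o=np.zeros((600,800,3),np.uint8); o[:312,:400]=cv2.resize(a[125:250,330:490],(400,312)); o[:250,400:]=cv2.resize(b[60:235,150:430],(400,250)); o[312:,:384]=cv2.resize(w,(384,288)); save('v6.png',o)
E
```

```text
time: 52.45
tool_pos: [0.4776, 0.134, 0.1176]
tool_rot: [-0.047, 1.549, -1.617]
contact_force: [1.2, -0.4, -0.5]
opening: 0.0399
time: 53.45
tool_pos: [0.5695, 0.0511, 0.3595]
tool_rot: [0.095, 1.549, -1.476]
contact_force: [-0.9, -0.5, 0.1]
opening: 0.0367
[0.56951954 0.05110827 0.35945339] [-0.03322703  0.37722203  1.17921993 -0.0218401   1.58233012 -0.0339216 ]
scene [ 0.4203 -0.1257  0.0421] [0.032 0.032] amber 0.06
scene [ 0.4418 -0.2331  0.0421] [0.031 0.031] amber 0.06
side [ 0.4198 -0.1282  0.0415] [0.031 0.036] amber 0.08
side [ 0.4429 -0.236   0.0411] [0.032 0.034] amber 0.07
side [ 0.4193 -0.4812  0.0418] [0.012 0.012] amber 0.00
case
scene [0.4788 0.2194 0.0499] [0.032 0.03 ] amber 0.37
scene [0.4784 0.1314 0.049 ] [0.032 0.032] amber 0.29
scene [0.5674 0.2217 0.0494] [0.032 0.03 ] amber 0.34
scene [0.5682 0.1304 0.0497] [0.032 0.034] amber 0.23
scene [0.6597 0.1356 0.0493] [0.033 0.033] amber 0.13
side [0.5673 0.2204 0.0494] [0.031 0.037] amber 0.36
side [0.4775 0.2169 0.0485] [0.031 0.034] amber 0.29
side [0.6524 0.1356 0.0493] [0.018 0.033] amber 0.23
side [0.5681 0.1296 0.0486] [0.031 0.037] amber 0.02
lid tilt 4.470652067290072
bar 134 [0.51342035 0.32367493 0.21483615] [0.62106443 0.34140775 0.22490391] [0.56958038 0.3355993  0.22059279]
lid tilt 4.175378655865063
```

View pics/v6.png

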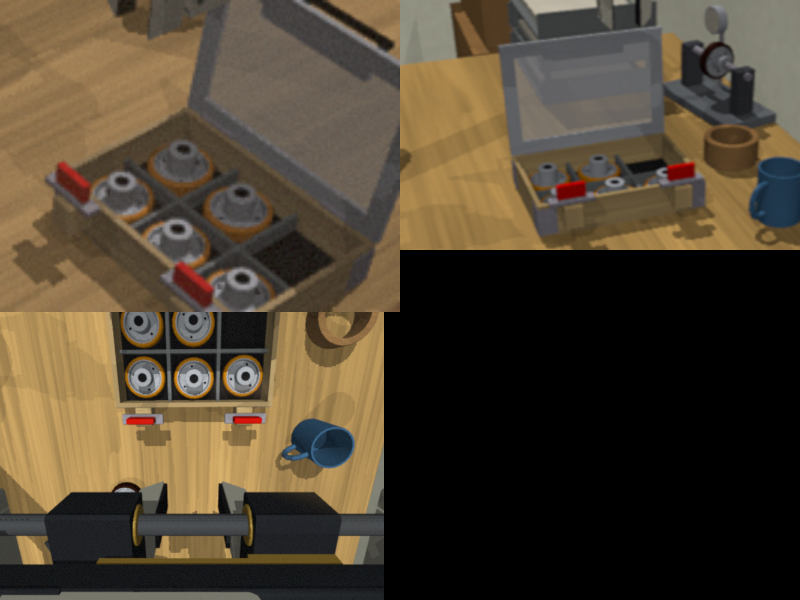

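```bash
python3 -m crank '[{"fingers":-0.3,"tx":0,"ty":0,"tz":-1,"roll":-1},{"fingers":-0.3,"tx":0,"ty":0,"tz":-2,"roll":-2},{"fingers":-0.3,"tx":0,"ty":0,"tz":-3,"roll":-3},{"fingers":-0.3,"tx":0,"ty":0,"tz":-4,"roll":-4},{"fingers":-0.3,"tx":0,"ty":0,"tz":-5,"roll":-5},{"fingers":-0.3,"tx":0,"ty":0,"tz":-6,"roll":-6},{"fingers":-0.3,"tx":0,"ty":0,"tz":-7,"roll":-7},{"fingers":-0.3,"tx":0,"ty":0,"tz":-7.2,"roll":-8}]' 35
python3 -m crank '[{"fingers":-0.3,"tx":0,"ty":0,"tz":0,"roll":-0.5},{"fingers":-0.3,"tx":0,"ty":0,"tz":0,"roll":-1},{"fingers":-0.3,"tx":0,"ty":0,"tz":0,"roll":-1},{"fingers":-0.3,"tx":0,"ty":0,"tz":0,"roll":-1},{"fingers":-0.3,"tx":0,"ty":0,"tz":0,"roll":-1},{"fingers":-0.3,"tx":0,"ty":0,"tz":0,"roll":-1},{"fingers":-0.3,"tx":0,"ty":0,"tz":0,"roll":-1},{"fingers":-0.3,"tx":0,"ty":0,"tz":0,"roll":-1}]' 35
python3 -c "
from h import *
s=observe();print(s['tool_pos'],s['qpos'],R.from_euler('xyz',s['tool_rot']).as_matrix().round(3))"
```

```text
time: 54.8
tool_pos: [0.5667, 0.3419, 0.3524]
tool_rot: [-1.415, 1.549, -1.58]
contact_force: [0.3, -1.3, 0.2]
opening: 0.0319
time: 55.8
tool_pos: [0.5678, 0.3393, 0.3531]
tool_rot: [-1.537, 1.549, -1.536]
contact_force: [-0.1, 0.1, -1.1]
opening: 0.0319
[0.56775543 0.339301   0.35307457] [ 0.43189447  0.58066629  0.86836294 -0.02035047  1.70099903 -1.14212987] [[ 0.001 -0.001  1.   ]
 [-0.022  1.     0.001]
 [-1.    -0.022  0.001]]
```

```bash
python3 -m crank '[{"fingers":-0.3,"tx":0.6,"ty":0.03,"tz":0,"roll":0},{"fingers":-0.3,"tx":1.2,"ty":0.06,"tz":0,"roll":0},{"fingers":-0.3,"tx":1.8,"ty":0.09,"tz":0,"roll":0},{"fingers":-0.3,"tx":2.3,"ty":0.09,"tz":0,"roll":0},{"fingers":-0.3,"tx":2.8,"ty":0.09,"tz":0,"roll":0},{"fingers":-0.3,"tx":3.1,"ty":0.09,"tz":0,"roll":0},{"fingers":-0.3,"tx":3.2,"ty":0.09,"tz":0,"roll":0},{"fingers":-0.3,"tx":3.2,"ty":0.09,"tz":0,"roll":0}]' 35
python3 -m crank '[{"fingers":-1,"tx":0,"ty":0,"tz":0,"roll":0},{"fingers":-1,"tx":0,"ty":0,"tz":0,"roll":0},{"fingers":-1,"tx":0,"ty":0,"tz":0,"roll":0},{"fingers":-1,"tx":0,"ty":0,"tz":0,"roll":0},{"fingers":-1,"tx":0,"ty":0,"tz":0,"roll":0},{"fingers":-1,"tx":0,"ty":0,"tz":0,"roll":0},{"fingers":-1,"tx":0,"ty":0,"tz":0,"roll":0},{"fingers":-1,"tx":0,"ty":0,"tz":0,"roll":0}]' 35
python3 -c "
import numpy as np
# world path relative to bar at t0, in tilted tool axes (units)
def b(t):
  t=np.radians(t); return np.array([-.168*np.cos(t)+.053*np.sin(t), .168*np.sin(t)+.053*np.cos(t)])
A=np.array([[-.022,1],[-1,-.022]]) # columns tx,ty -> world y,z
for t0 in (94.5,):
  for t in [94.5,90,85,80,75,70,65,60,55,50,45,40,35,30,25,20,15,10,5,0]: print(t,(np.linalg.solve(A,b(t)-b(t0))/.04).round(2))"
```

```text
time: 56.8
tool_pos: [0.568, 0.3402, 0.2254]
tool_rot: [-1.514, 1.549, -1.513]
contact_force: [-0.1, 0.2, 0.5]
opening: 0.0323
time: 57.8
tool_pos: [0.568, 0.3401, 0.2254]
tool_rot: [-1.509, 1.549, -1.508]
contact_force: [-0.9, -0.9, 4.0]
opening: 0.0084
94.5 [-0.  0.]
90 [-0.11 -0.33]
85 [-0.2 -0.7]
80 [-0.26 -1.08]
75 [-0.28 -1.46]
70 [-0.28 -1.85]
65 [-0.23 -2.23]
60 [-0.16 -2.61]
55 [-0.05 -2.98]
50 [ 0.09 -3.33]
45 [ 0.26 -3.68]
40 [ 0.46 -4.01]
35 [ 0.68 -4.32]
30 [ 0.94 -4.6 ]
25 [ 1.21 -4.87]
20 [ 1.51 -5.11]
15 [ 1.83 -5.32]
10 [ 2.17 -5.51]
5 [ 2.52 -5.66]
0 [ 2.89 -5.79]
```

```bash
python3 -m crank '[{"fingers":-1,"tx":-0.11,"ty":-0.33,"tz":0,"roll":0},{"fingers":-1,"tx":-0.2,"ty":-0.7,"tz":0,"roll":0},{"fingers":-1,"tx":-0.26,"ty":-1.08,"tz":0,"roll":0},{"fingers":-1,"tx":-0.28,"ty":-1.46,"tz":0,"roll":0},{"fingers":-1,"tx":-0.28,"ty":-1.85,"tz":0,"roll":0},{"fingers":-1,"tx":-0.23,"ty":-2.23,"tz":0,"roll":0},{"fingers":-1,"tx":-0.16,"ty":-2.61,"tz":0,"roll":0},{"fingers":-1,"tx":-0.16,"ty":-2.61,"tz":0,"roll":0}]' 35
python3 -m crank '[{"fingers":-1,"tx":0.11,"ty":-0.37,"tz":0,"roll":0},{"fingers":-1,"tx":0.25,"ty":-0.72,"tz":0,"roll":0},{"fingers":-1,"tx":0.42,"ty":-1.07,"tz":0,"roll":0},{"fingers":-1,"tx":0.62,"ty":-1.4,"tz":0,"roll":0},{"fingers":-1,"tx":0.84,"ty":-1.71,"tz":0,"roll":0},{"fingers":-1,"tx":1.1,"ty":-1.99,"tz":0,"roll":0},{"fingers":-1,"tx":1.37,"ty":-2.26,"tz":0,"roll":0},{"fingers":-1,"tx":1.37,"ty":-2.26,"tz":0,"roll":0}]' 35
```

```text
time: 58.8
tool_pos: [0.5684, 0.2335, 0.2334]
tool_rot: [-1.539, 1.546, -1.54]
contact_force: [4.2, -3.5, 1.7]
opening: 0.0086
time: 59.8
tool_pos: [0.568, 0.1427, 0.1791]
tool_rot: [-1.593, 1.548, -1.593]
contact_force: [7.2, -1.3, -3.4]
opening: 0.0089
```

```bash
python3 -m crank '[{"fingers":-1,"tx":0.3,"ty":-0.24,"tz":0,"roll":0},{"fingers":-1,"tx":0.62,"ty":-0.45,"tz":0,"roll":0},{"fingers":-1,"tx":0.96,"ty":-0.64,"tz":0,"roll":0},{"fingers":-1,"tx":1.31,"ty":-0.79,"tz":0,"roll":0},{"fingers":-1,"tx":1.6,"ty":-0.9,"tz":0,"roll":0},{"fingers":-1,"tx":1.68,"ty":-0.92,"tz":0,"roll":0},{"fingers":-1,"tx":1.7,"ty":-0.92,"tz":0,"roll":0},{"fingers":-1,"tx":1.7,"ty":-0.92,"tz":0,"roll":0}]' 35
```

```text
time: 60.8
tool_pos: [0.5678, 0.1054, 0.1129]
tool_rot: [-1.585, 1.548, -1.584]
contact_force: [5.5, -1.7, -2.3]
opening: 0.009
```

```bash
python3 -m crank '[{"fingers":-1,"tx":0.05,"ty":0,"tz":0,"roll":0},{"fingers":-1,"tx":0.1,"ty":0,"tz":0,"roll":0},{"fingers":-1,"tx":0.15,"ty":0,"tz":0,"roll":0},{"fingers":-1,"tx":0.15,"ty":0,"tz":0,"roll":0},{"fingers":-1,"tx":0.15,"ty":0,"tz":0,"roll":0},{"fingers":-1,"tx":0.15,"ty":0,"tz":0,"roll":0},{"fingers":-1,"tx":0.15,"ty":0,"tz":0,"roll":0},{"fingers":-1,"tx":0.15,"ty":0,"tz":0,"roll":0}]' 35
python3 - <<'E'
from h import *
for n in ['scene','side']:
    im,d,k=cam(n); P=pts(k,d); X,Y,Z=P[...,0],P[...,1],P[...,2]
    for y0,y1 in [(.085,.11),(.245,.265)]:
        for x0,x1 in [(.43,.46),(.535,.6),(.68,.705)]:
            m=(d>0)&(X>x0)&(X<x1)&(Y>y0)&(Y<y1)&(Z>.05)&(Z<.085); print(n,y0,x0,m.sum(),np.median(Z[m]).round(4) if m.any() else None)
E
```

```text
time: 61.8
tool_pos: [0.5681, 0.1053, 0.112]
tool_rot: [-1.43, 1.547, -1.428]
contact_force: [-8.1, -2.9, 33.2]
opening: 0.0089
scene 0.085 0.43 9 0.0627
scene 0.085 0.535 177 0.0623
scene 0.085 0.68 81 0.0622
scene 0.245 0.43 0 None
scene 0.245 0.535 127 0.0614
scene 0.245 0.68 55 0.0618
side 0.085 0.43 64 0.0621
side 0.085 0.535 169 0.0625
side 0.085 0.68 17 0.0632
side 0.245 0.43 43 0.062
side 0.245 0.535 86 0.0616
side 0.245 0.68 19 0.0625
```

```bash
python3 -m crank '[{"fingers":-1,"tx":-0.15,"ty":0,"tz":0,"roll":0},{"fingers":-0.3,"tx":-0.15,"ty":0,"tz":0,"roll":0},{"fingers":-0.3,"tx":-0.15,"ty":0,"tz":0,"roll":0},{"fingers":-0.3,"tx":-0.15,"ty":0,"tz":0,"roll":0},{"fingers":-0.3,"tx":-0.8,"ty":0,"tz":0,"roll":0},{"fingers":-0.3,"tx":-1.5,"ty":0,"tz":0,"roll":0},{"fingers":-0.3,"tx":-1.5,"ty":0,"tz":0,"roll":0},{"fingers":-0.3,"tx":-1.5,"ty":-0.3,"tz":-0.7,"roll":0}]' 30
python3 -m crank '[{"fingers":-0.3,"tx":0,"ty":-0.8,"tz":-1.5,"roll":0},{"fingers":-0.3,"tx":0,"ty":-0.8,"tz":-1.5,"roll":0},{"fingers":-0.3,"tx":0,"ty":-0.8,"tz":-1.5,"roll":0},{"fingers":-0.3,"tx":0.6,"ty":-0.8,"tz":-1.5,"roll":0},{"fingers":-0.3,"tx":1,"ty":-0.8,"tz":-1.5,"roll":0},{"fingers":-0.3,"tx":1.3,"ty":-0.8,"tz":-1.5,"roll":0},{"fingers":-0.3,"tx":1.5,"ty":-0.8,"tz":-1.5,"roll":0},{"fingers":-0.3,"tx":1.5,"ty":-0.8,"tz":-1.5,"roll":0}]' 30
```

```text
time: 62.9
tool_pos: [0.5403, 0.0954, 0.1668]
tool_rot: [-1.549, 1.549, -1.548]
contact_force: [-0.4, -1.1, 0.0]
opening: 0.0322
time: 63.9
tool_pos: [0.4803, 0.062, 0.1081]
tool_rot: [-1.571, 1.549, -1.57]
contact_force: [-1.0, -0.5, 0.3]
opening: 0.032
```

```bash
python3 -m crank '[{"fingers":-0.3,"tx":0.07,"ty":0,"tz":0,"roll":0},{"fingers":-1,"tx":0.07,"ty":0,"tz":0,"roll":0},{"fingers":-1,"tx":0.07,"ty":0,"tz":0,"roll":0},{"fingers":-1,"tx":0.07,"ty":0,"tz":0,"roll":0},{"fingers":-1,"tx":0.07,"ty":0,"tz":0,"roll":0},{"fingers":-1,"tx":0.07,"ty":0,"tz":0,"roll":0},{"fingers":-1,"tx":0.07,"ty":0,"tz":0,"roll":0},{"fingers":-1,"tx":0.07,"ty":0,"tz":0,"roll":0}]' 30
python3 -m crank '[{"fingers":-1,"tx":0,"ty":0,"tz":0,"roll":1},{"fingers":-1,"tx":0,"ty":0,"tz":0,"roll":2},{"fingers":-1,"tx":0,"ty":0,"tz":0,"roll":3},{"fingers":-1,"tx":0,"ty":0,"tz":0,"roll":4},{"fingers":-1,"tx":0,"ty":0,"tz":0,"roll":5},{"fingers":-1,"tx":0,"ty":0,"tz":0,"roll":6},{"fingers":-1,"tx":0,"ty":0,"tz":0,"roll":7},{"fingers":-1,"tx":0,"ty":0,"tz":0,"roll":8}]' 30
python3 -m crank '[{"fingers":-1,"tx":0,"ty":0,"tz":0,"roll":0.5},{"fingers":-1,"tx":0,"ty":0,"tz":0,"roll":0.95},{"fingers":-1,"tx":0,"ty":0,"tz":0,"roll":0.95},{"fingers":-1,"tx":0,"ty":0,"tz":0,"roll":0.95},{"fingers":-1,"tx":0,"ty":0,"tz":0,"roll":0.95},{"fingers":-1,"tx":0,"ty":0,"tz":0,"roll":0.95},{"fingers":-1,"tx":0,"ty":0,"tz":0,"roll":0.95},{"fingers":-1,"tx":0,"ty":0,"tz":0,"roll":0.95}]' 30
python3 -c "
from h import *
s=observe();print(s['tool_pos'],s['qpos'],R.from_euler('xyz',s['tool_rot']).as_matrix().round(3))"
```

```text
time: 64.9
tool_pos: [0.4803, 0.0636, 0.1061]
tool_rot: [-1.483, 1.552, -1.483]
contact_force: [1.3, 10.2, -0.3]
opening: 0.0098
time: 65.9
tool_pos: [0.4793, 0.0625, 0.1061]
tool_rot: [-0.209, 1.55, -1.61]
contact_force: [-2.8, 3.1, 3.3]
opening: 0.0094
time: 66.9
tool_pos: [0.4791, 0.0624, 0.106]
tool_rot: [-0.069, 1.55, -1.63]
contact_force: [-4.4, 3.8, 4.7]
opening: 0.0096
[0.47912573 0.06240885 0.10604076] [-0.01651512  0.44600377  1.82638375 -0.02717093  0.8702692  -0.00890774] [[-0.001  1.     0.01 ]
 [-0.021  0.01  -1.   ]
 [-1.    -0.001  0.021]]
```

```bash
python3 -m crank '[{"fingers":-0.3,"tx":0,"ty":0,"tz":0,"roll":0},{"fingers":-0.3,"tx":0,"ty":0,"tz":0,"roll":0},{"fingers":-0.3,"tx":0,"ty":0,"tz":0,"roll":0},{"fingers":-0.3,"tx":-0.5,"ty":0,"tz":0,"roll":0},{"fingers":-0.3,"tx":-1.1,"ty":0,"tz":0,"roll":0},{"fingers":-0.3,"tx":-1.5,"ty":0,"tz":0,"roll":0},{"fingers":-0.3,"tx":-1.5,"ty":0,"tz":0,"roll":0},{"fingers":-0.3,"tx":-1.5,"ty":0,"tz":0,"roll":0}]' 30
python3 -m crank '[{"fingers":-0.3,"tx":0,"ty":0.7,"tz":0,"roll":-1},{"fingers":-0.3,"tx":0,"ty":1.8,"tz":0,"roll":-2},{"fingers":-0.3,"tx":0,"ty":3,"tz":0,"roll":-3},{"fingers":-0.3,"tx":0,"ty":4,"tz":0,"roll":-4},{"fingers":-0.3,"tx":0,"ty":4.5,"tz":0,"roll":-5},{"fingers":-0.3,"tx":0,"ty":4.5,"tz":0,"roll":-6},{"fingers":-0.3,"tx":0,"ty":4.5,"tz":0,"roll":-7},{"fingers":-0.3,"tx":0,"ty":4.5,"tz":0,"roll":-8}]' 30
python3 -m crank '[{"fingers":-0.3,"tx":0,"ty":0,"tz":0,"roll":-0.5},{"fingers":-0.3,"tx":0,"ty":0,"tz":0,"roll":-0.95},{"fingers":-0.3,"tx":0,"ty":0,"tz":0,"roll":-0.95},{"fingers":-0.3,"tx":0,"ty":0,"tz":0,"roll":-0.95},{"fingers":-0.3,"tx":0,"ty":0,"tz":0,"roll":-0.95},{"fingers":-0.3,"tx":0,"ty":0,"tz":0,"roll":-0.95},{"fingers":-0.3,"tx":0,"ty":0,"tz":0,"roll":-0.95},{"fingers":-0.3,"tx":0,"ty":0,"tz":0,"roll":-0.95}]' 30
python3 -c "
from h import *
s=observe();print(s['tool_pos'],s['qpos'],R.from_euler('xyz',s['tool_rot']).as_matrix().round(3))"
```

```text
time: 67.9
tool_pos: [0.4798, 0.063, 0.1651]
tool_rot: [-0.019, 1.549, -1.58]
contact_force: [0.5, 0.3, -0.4]
opening: 0.0325
time: 68.9
tool_pos: [0.6597, 0.0647, 0.1641]
tool_rot: [-1.493, 1.549, -1.653]
contact_force: [0.1, 0.7, -0.1]
opening: 0.0318
time: 69.9
tool_pos: [0.6601, 0.0648, 0.1659]
tool_rot: [-1.534, 1.549, -1.533]
contact_force: [0.7, -0.6, 0.4]
opening: 0.0322
[0.66010044 0.06483099 0.16594531] [-0.00782958  0.66615394  1.21993674 -0.02298794  1.25459159 -1.57221533] [[ 0.001 -0.001  1.   ]
 [-0.022  1.     0.001]
 [-1.    -0.022  0.001]]
```

```bash
python3 -m crank '[{"fingers":-0.3,"tx":0.4,"ty":0,"tz":0,"roll":0},{"fingers":-0.3,"tx":0.9,"ty":0,"tz":0,"roll":0},{"fingers":-0.3,"tx":1.3,"ty":0,"tz":0,"roll":0},{"fingers":-0.3,"tx":1.5,"ty":0,"tz":0,"roll":0},{"fingers":-0.3,"tx":1.5,"ty":0,"tz":0,"roll":0},{"fingers":-1,"tx":1.5,"ty":0,"tz":0,"roll":0},{"fingers":-1,"tx":1.5,"ty":0,"tz":0,"roll":0},{"fingers":-1,"tx":1.5,"ty":0,"tz":0,"roll":0}]' 30
python3 -m crank '[{"fingers":-1,"tx":0,"ty":0,"tz":0,"roll":0},{"fingers":-1,"tx":0,"ty":0,"tz":0,"roll":1},{"fingers":-1,"tx":0,"ty":0,"tz":0,"roll":2},{"fingers":-1,"tx":0,"ty":0,"tz":0,"roll":3},{"fingers":-1,"tx":0,"ty":0,"tz":0,"roll":4},{"fingers":-1,"tx":0,"ty":0,"tz":0,"roll":5},{"fingers":-1,"tx":0,"ty":0,"tz":0,"roll":6},{"fingers":-1,"tx":0,"ty":0,"tz":0,"roll":7}]' 30
python3 -m crank '[{"fingers":-1,"tx":0,"ty":0,"tz":0,"roll":1},{"fingers":-1,"tx":0,"ty":0,"tz":0,"roll":1.95},{"fingers":-1,"tx":0,"ty":0,"tz":0,"roll":1.95},{"fingers":-1,"tx":0,"ty":0,"tz":0,"roll":1.95},{"fingers":-1,"tx":0,"ty":0,"tz":0,"roll":1.95},{"fingers":-1,"tx":0,"ty":0,"tz":0,"roll":1.95},{"fingers":-1,"tx":0,"ty":0,"tz":0,"roll":1.95},{"fingers":-1,"tx":0,"ty":0,"tz":0,"roll":1.95}]' 30
python3 -c "
from h import *
s=observe();print(s['tool_pos'],s['qpos'],R.from_euler('xyz',s['tool_rot']).as_matrix().round(3))"
```

```text
time: 70.9
tool_pos: [0.6605, 0.0653, 0.1066]
tool_rot: [-1.449, 1.552, -1.448]
contact_force: [-0.5, 6.3, 1.4]
opening: 0.0097
time: 71.9
tool_pos: [0.6596, 0.0641, 0.1066]
tool_rot: [-0.355, 1.55, -1.582]
contact_force: [-2.4, 1.7, 2.7]
opening: 0.0097
time: 72.9
tool_pos: [0.6591, 0.0639, 0.1066]
tool_rot: [-0.071, 1.55, -1.632]
contact_force: [-5.0, 1.6, 4.1]
opening: 0.0097
[0.65914213 0.06393485 0.10660905] [-0.00948669  0.72247531  1.28602115 -0.02340209  1.13429619 -0.0090428 ] [[-0.001  1.     0.009]
 [-0.021  0.009 -1.   ]
 [-1.    -0.001  0.021]]
```

Both are turned back. I release, retreat and check.

```bash
python3 -m crank '[{"fingers":-0.3,"tx":0,"ty":0,"tz":0,"roll":0},{"fingers":-0.3,"tx":0,"ty":0,"tz":0,"roll":0},{"fingers":-0.3,"tx":0,"ty":0,"tz":0,"roll":0},{"fingers":-0.3,"tx":-0.5,"ty":0,"tz":0,"roll":0},{"fingers":-0.3,"tx":-1.1,"ty":0,"tz":0,"roll":0},{"fingers":-0.3,"tx":-2.2,"ty":0,"tz":0,"roll":0},{"fingers":-0.3,"tx":-3.4,"ty":-0.5,"tz":0.3,"roll":0},{"fingers":-0.3,"tx":-4,"ty":-1.5,"tz":0.8,"roll":0}]' 30
python3 -m crank '[{"fingers":-0.3,"tx":0,"ty":-0.8,"tz":1,"roll":0},{"fingers":-0.3,"tx":0,"ty":-0.8,"tz":2,"roll":0},{"fingers":-0.3,"tx":0,"ty":-0.8,"tz":2,"roll":0},{"fingers":-0.3,"tx":0,"ty":-0.8,"tz":2,"roll":0},{"fingers":-0.3,"tx":0,"ty":-0.8,"tz":2,"roll":0},{"fingers":-0.3,"tx":0,"ty":-0.8,"tz":2,"roll":0},{"fingers":-0.3,"tx":0,"ty":-0.8,"tz":2,"roll":0},{"fingers":-0.3,"tx":0,"ty":-0.8,"tz":2,"roll":0}]' 30
python3 - <<'E'
from h import *
I=[]
for n in ['scene','side','wrist']:
    im,d,k=cam(n); I.append(im); P=pts(k,d); X,Y,Z=P[...,0],P[...,1],P[...,2]; hsv=cv2.cvtColor(im,cv2.COLOR_RGB2HSV); H,S=hsv[...,0],hsv[...,1]
    for h in (0,1):
        m=(d>0)&(X>.42)&(X<.72)&(Y>0)&(Y<.12)&((X>.57)==h)&((H<6)|(H>174))&(S>170)&(Z>.093)&(Z<.102); q=P[m]
        if len(q)>10:
            v=np.linalg.svd(q[:,:2]-q[:,:2].mean(0),full_matrices=False)[2][0]; print(n,'rib',h,len(q),q.mean(0).round(4),'dir deg from y',np.degrees(np.arctan2(-v[0]*np.sign(v[1]),abs(v[1]))).round(1))
    if n!='wrist':
      for y0,y1 in [(.085,.11),(.245,.265)]:
        for x0,x1 in [(.43,.455),(.535,.6),(.685,.705)]:
            m=(d>0)&(X>x0)&(X<x1)&(Y>y0)&(Y<y1)&(Z>.05)&(Z<.085); print(n,y0,x0,m.sum(),np.median(Z[m]).round(4) if m.any() else None)
wheels()
a,b,w=I
o=np.zeros((600,800,3),np.uint8); o[:312,:400]=cv2.resize(a[150:275,330:490],(400,312)); o[:238,400:]=cv2.resize(b[140:235,215:375],(400,238)); o[312:,:384]=cv2.resize(w,(384,288)); o[312:,400:784]=cv2.resize(a,(384,288)); save('v7.png',o)
E
```

```text
time: 73.9
tool_pos: [0.6012, 0.0344, 0.2691]
tool_rot: [0.239, 1.548, -1.321]
contact_force: [0.2, -0.4, 0.1]
opening: 0.0321
time: 74.9
tool_pos: [0.5691, -0.0456, 0.2682]
tool_rot: [0.022, 1.549, -1.539]
contact_force: [0.3, 0.3, -0.3]
opening: 0.0321
scene rib 0 46 [0.4805 0.0596 0.0963] dir deg from y -0.3
scene rib 1 44 [0.6595 0.0619 0.0963] dir deg from y 0.4
scene 0.085 0.43 28 0.0641
scene 0.085 0.535 176 0.0644
scene 0.085 0.685 69 0.0642
scene 0.245 0.43 38 0.0625
scene 0.245 0.535 134 0.0621
scene 0.245 0.685 45 0.0623
side rib 0 44 [0.4783 0.0553 0.0957] dir deg from y -2.2
side rib 1 37 [0.6576 0.0567 0.096 ] dir deg from y -1.3
side 0.085 0.43 56 0.0639
side 0.085 0.535 163 0.0645
side 0.085 0.685 54 0.0638
side 0.245 0.43 38 0.0627
side 0.245 0.535 106 0.0621
side 0.245 0.685 28 0.0621
wrist rib 0 1004 [0.4793 0.0638 0.0959] dir deg from y -0.5
wrist rib 1 962 [0.6576 0.0657 0.096 ] dir deg from y 1.0
scene [ 0.4207 -0.1269  0.0418] [0.031 0.03 ] amber 0.06
scene [ 0.4433 -0.2334  0.0418] [0.032 0.03 ] amber 0.05
scene [ 0.4197 -0.4786  0.0407] [0.024 0.03 ] amber 0.00
side [ 0.4192 -0.1272  0.0415] [0.031 0.035] amber 0.08
side [ 0.4428 -0.234   0.0413] [0.031 0.035] amber 0.06
side [ 0.4198 -0.4799  0.0411] [0.012 0.013] amber 0.00
```

View pics/v7.png

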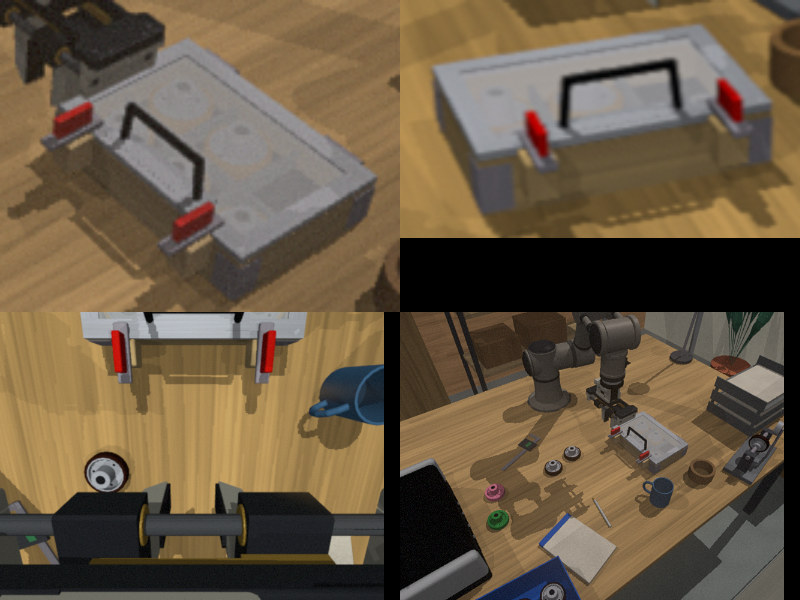

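The ribs are square to within about 1° in the scene and wrist views. The lid's front edge reads 1.8 mm higher than while I pressed it, because my pre-release relief lifted it slightly. I'll press the handle down with closed fingertips.

```bash
python3 -m crank '[{"fingers":-1,"tx":0,"ty":0,"tz":-1.2,"roll":0},{"fingers":-1,"tx":0.3,"ty":0,"tz":-2.4,"roll":0},{"fingers":-1,"tx":0.8,"ty":0,"tz":-3.6,"roll":0},{"fingers":-1,"tx":1.5,"ty":0,"tz":-3.83,"roll":0},{"fingers":-1,"tx":2.2,"ty":0,"tz":-3.83,"roll":0},{"fingers":-1,"tx":2.7,"ty":0,"tz":-3.83,"roll":0},{"fingers":-1,"tx":2.85,"ty":0,"tz":-3.83,"roll":0},{"fingers":-1,"tx":2.85,"ty":0,"tz":-3.83,"roll":0}]' 10
python3 -m crank '[{"fingers":-1,"tx":0.1,"ty":0,"tz":0,"roll":0},{"fingers":-1,"tx":0.15,"ty":0,"tz":0,"roll":0},{"fingers":-1,"tx":0.2,"ty":0,"tz":0,"roll":0},{"fingers":-1,"tx":0.24,"ty":0,"tz":0,"roll":0},{"fingers":-1,"tx":0.27,"ty":0,"tz":0,"roll":0},{"fingers":-1,"tx":0.3,"ty":0,"tz":0,"roll":0},{"fingers":-1,"tx":0.3,"ty":0,"tz":0,"roll":0},{"fingers":-1,"tx":0.3,"ty":0,"tz":0,"roll":0}]' 10
```

```text
time: 76.15
tool_pos: [0.5679, 0.1047, 0.1512]
tool_rot: [0.03, 1.549, -1.532]
contact_force: [-0.1, -0.0, 0.3]
opening: 0.0005
time: 77.15
tool_pos: [0.5678, 0.1046, 0.139]
tool_rot: [0.031, 1.549, -1.53]
contact_force: [-0.5, 0.9, 0.9]
opening: 0.0005
```

```bash
python3 -m crank '[{"fingers":-1,"tx":0.03,"ty":0,"tz":0,"roll":0},{"fingers":-1,"tx":0.05,"ty":0,"tz":0,"roll":0},{"fingers":-1,"tx":0.07,"ty":0,"tz":0,"roll":0},{"fingers":-1,"tx":0.09,"ty":0,"tz":0,"roll":0},{"fingers":-1,"tx":0.1,"ty":0,"tz":0,"roll":0},{"fingers":-1,"tx":0.1,"ty":0,"tz":0,"roll":0},{"fingers":-1,"tx":0.1,"ty":0,"tz":0,"roll":0},{"fingers":-1,"tx":0.1,"ty":0,"tz":0,"roll":0}]' 10
```

```text
time: 78.15
tool_pos: [0.5681, 0.1044, 0.1374]
tool_rot: [0.127, 1.549, -1.434]
contact_force: [-6.1, -1.8, 18.2]
opening: 0.0008
```

```bash
python3 -m crank '[{"fingers":-1,"tx":0.02,"ty":0,"tz":0,"roll":0},{"fingers":-1,"tx":0.04,"ty":0,"tz":0,"roll":0},{"fingers":-1,"tx":0.04,"ty":0,"tz":0,"roll":0},{"fingers":-1,"tx":0.04,"ty":0,"tz":0,"roll":0},{"fingers":-1,"tx":0.04,"ty":0,"tz":0,"roll":0},{"fingers":-1,"tx":0.04,"ty":0,"tz":0,"roll":0},{"fingers":-1,"tx":0.04,"ty":0,"tz":0,"roll":0},{"fingers":-1,"tx":0.04,"ty":0,"tz":0,"roll":0}]' 10
python3 -m crank '[{"fingers":-1,"tx":-0.3,"ty":0,"tz":0,"roll":0},{"fingers":-1,"tx":-1,"ty":0,"tz":0,"roll":0},{"fingers":-1,"tx":-2,"ty":0,"tz":0,"roll":0},{"fingers":-1,"tx":-3,"ty":0,"tz":1,"roll":0},{"fingers":-1,"tx":-3.2,"ty":0,"tz":2.2,"roll":0},{"fingers":-1,"tx":-3.2,"ty":0,"tz":3.5,"roll":0},{"fingers":-1,"tx":-3.2,"ty":0,"tz":4,"roll":0},{"fingers":-1,"tx":-3.2,"ty":0,"tz":4,"roll":0}]' 10
cat > chk.py <<'E'
from h import *
def z(n,P,d):
    X,Y,Z=P[...,0],P[...,1],P[...,2]; o=[]
    for y0,y1 in [(.085,.11),(.245,.265)]:
        for x0,x1 in [(.43,.455),(.535,.6),(.685,.705)]:
            m=(d>0)&(X>x0)&(X<x1)&(Y>y0)&(Y<y1)&(Z>.05)&(Z<.085); o.append(round(float(np.median(Z[m])),4) if m.any() else None)
    print(n,o)
for n in ['scene','side']:
    im,d,k=cam(n); P=pts(k,d); z(n,P,d)
    d0=np.load(f'pics/{n}0.npz')['d']; z(n+' start',pts(k,d0),d0)
im,d,k=cam('wrist'); P=pts(k,d); X,Y,Z=P[...,0],P[...,1],P[...,2]; hsv=cv2.cvtColor(im,cv2.COLOR_RGB2HSV); H,S=hsv[...,0],hsv[...,1]
for h in (0,1):
    m=(d>0)&((X>.57)==h)&((H<6)|(H>174))&(S>170)&(Z>.093)&(Z<.102)&(Y>0)&(Y<.12); q=P[m]; r=cv2.minAreaRect(np.ascontiguousarray(q[:,:2]).astype(np.float32).reshape(-1,1,2)); print('rib',h,r)
E
python3 chk.py
```

```text
time: 79.15
tool_pos: [0.5681, 0.1044, 0.1371]
tool_rot: [0.171, 1.548, -1.39]
contact_force: [-8.8, -1.5, 26.0]
opening: 0.0001
time: 80.15
tool_pos: [0.5691, -0.0534, 0.2644]
tool_rot: [-0.007, 1.55, -1.571]
contact_force: [0.2, -0.2, 0.4]
opening: 0.0006
scene [0.0632, 0.0629, 0.0622, 0.062, 0.0616, 0.0619]
scene start [0.0624, 0.0627, 0.062, 0.0622, 0.0611, 0.062]
side [0.0621, 0.0625, 0.0625, 0.062, 0.0618, 0.0625]
side start [0.0625, 0.0629, 0.0624, 0.0621, 0.0618, 0.0624]
rib 0 ((0.47889620065689087, 0.06338484585285187), (0.01056334562599659, 0.0443464070558548), 1.2636131048202515)
rib 1 ((0.6581523418426514, 0.0650736466050148), (0.010161759331822395, 0.04498577117919922), 0.35396984219551086)
```

```bash
python3 -c "
from cell import *
print(observe()['time']); print(hand_in())"
```

```text
80.3
the job is handed in; nothing more can be done
None
```

The job is done and handed in at 80 s of the 208 s allowed.

**What I did:** I turned both turnbuttons clear and swung the lid up to about 94°. The four amber wheels from the table went into cells 5, 4, 2 and 1. One of them had been knocked aside during the run, so I located it again before picking it up. Then I shut the lid and turned both buttons back.

**Last checks:**
- **Wheels:** With the lid still open, all five wheels lay flat in separate cells (boss tops about 50 mm above the table). Cell3 still held its original wheel, and cell6 was left empty.
- **Worn wheels:** Both are still at their starting positions. The green and pink wheels were not touched.
- **Lid:** The first shut left the front edge about 1.8 mm high. I pressed the handle down with about 26 N, after the buttons were already turned back. The lid height then matched the start picture to within 1 mm.
- **Turnbuttons:** The ribs measure 1.3° and 0.4° in world axes, against a case turn of about 0.6 to 1°, so both are within about 1° of square. Before the final press, the side view had read them up to 2.2° off the other way, but it sees the ribs poorly.

**Two things that did not go to plan:**
- The last joint reached the end of its range once during placing. It stayed within the limit but left the tool tilted by about 1.3° from then on.
- The cell3 wheel's measured y drifted by about 3 mm over the run, which could be measurement error; it stayed inside its cell.

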